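# Clear the bead tray: offcuts out, tip, scoop, tidy

### The job

Take the cork offcuts out of the green bead tray and put them in the grey scrap bin first, then lift the tray by its handle so that it stays well tilted (at least about 15 degrees) and every bead has run down into its narrow end. Gather the beads with the scoop and tip them all into the red tub, without the fingers handling the beads. Then stand the scoop upright back on the black mat, near its middle, lower the tray until it is level, and leave the bottle, tape and wooden block alone.

Things in the scene. Friction and masses are not known exactly. Their poses are not given: they have to be found in the camera images.
- stand: dark wooden base plate (200 x 120 x 10 mm, fixed to the bench) that carries the tilting tray. Origin on the bench, straight below the tray's hinge line; x points level from the hinge (the tray's low, narrow end, nearer the robot) to the handle end, y across, z up
- tray (a joint): tilt of the tray about its hinge line, rad: 0 = level, grows as the handle end is lifted, stop at 0.5. The hinge is stiff (about 1.6 N m), so the tray stays at any tilt it is left at; lifting or pressing down the handle takes about 5 to 10 N
- tray_low (a point): green tray: point on the hinge line, on the floor's upper face at the inner face of the low end wall, mid-width, 20 mm up. Axes tilt with the tray: x up the floor, y across, z square to it. Inside: a channel 84 mm wide from x = 0 to 70 mm, flaring to 190 mm wide at x = 115, then parallel to the far wall at x = 235. Walls 4 thick: low end wall 48 mm high, channel sides 40, all others 24
- tray_handle (a point): middle of the tray's black round handle bar, 12 mm thick and 100 mm long along y, above the far wall, held by a thin 8 mm steel post at each end; in the axes of tray_low it is at x = 247, z = 55 mm
- mat: black rubber rest for the scoop, 140 x 120 x 4 mm (x, y, z), fixed; origin at the centre of its underside on the bench
- scoop: loose aluminium scoop with an upright wooden handle, 120 g or so. Origin on its underside. Floor 76 mm wide (y), 2 thick, from the open front lip at x = -50 mm to x = +37; side walls 2 thick, 26 high, x = -30 to 34, and a back wall. Handle at the back: 14 mm thick (x = 34 to 48), 30 wide in y, from z = 2 up to 96 mm. At the start it stands on the mat, axes nearly the mat's
- bin: grey scrap bin, open box 140 x 140 x 80 mm high, walls and floor 4 mm, fixed; origin at the centre of its underside on the bench
- tub: red bead tub, open box 130 x 130 x 55 mm high, walls and floor 4 mm, fixed; origin at the centre of its underside on the bench
- glue: bystander: white bottle, 52 mm across, 120 mm tall; origin under its centre
- tape: bystander: amber roll of tape lying flat, 90 mm across, 24 mm high; origin under its centre
- block: bystander: pale wooden block 90 x 60 x 35 mm; origin under its centre
- bead0: smooth brass-coloured bead, a ball 22 mm across, 12 g, rolls once the floor tilts by some 10 degrees; origin at its centre; may be absent
- bead1: smooth brass-coloured bead, a ball 22 mm across, 12 g, rolls once the floor tilts by some 10 degrees; origin at its centre; may be absent
- bead2: smooth brass-coloured bead, a ball 22 mm across, 12 g, rolls once the floor tilts by some 10 degrees; origin at its centre; may be absent
- bead3: smooth brass-coloured bead, a ball 22 mm across, 12 g, rolls once the floor tilts by some 10 degrees; origin at its centre; may be absent
- bead4: smooth brass-coloured bead, a ball 22 mm across, 12 g, rolls once the floor tilts by some 10 degrees; origin at its centre; may be absent
- bead5: smooth brass-coloured bead, a ball 22 mm across, 12 g, rolls once the floor tilts by some 10 degrees; origin at its centre; may be absent
- bead6: smooth brass-coloured bead, a ball 22 mm across, 12 g, rolls once the floor tilts by some 10 degrees; origin at its centre; may be absent
- chunk0: brown cork offcut with a dark stripe, a chunk 30 x 36 x 50 mm (x, y, z), 35 g, standing on the tray at the start; origin at the centre of its underside; may be absent
- chunk1: brown cork offcut with a dark stripe, a chunk 30 x 36 x 50 mm (x, y, z), 35 g, standing on the tray at the start; origin at the centre of its underside; may be absent
- chunk2: brown cork offcut with a dark stripe, a chunk 30 x 36 x 50 mm (x, y, z), 35 g, standing on the tray at the start; origin at the centre of its underside; may be absent
Not all that is in view belongs to the job. Several things have the shape of the tub; the one meant has the colours described above. Leave any pink or turquoise look-alike of the chunk2 alone.

How it is judged:
By the outcome, as a careful person would: the job done as asked, in the order asked, and still so for the second after the job is handed in, with the robot touching nothing.
Of bead0, bead1, bead2, bead3, bead4, bead5, bead6 only 4 to 7 are there at a start; the rules pass over those that are not, and their reading is None.
Of chunk0, chunk1, chunk2 only 2 to 3 are there at a start; the rules pass over those that are not, and their reading is None.
At some moment in a run one of chunk0, chunk1, chunk2 may be knocked a few centimetres aside while the robot is not near it.
It also fails if it takes over 200 s, if anything falls off the work surface, if the arm or the gripper's body presses on something with over 40 N, if the wrist force passes 120 N, or if a joint passes its speed limit or range.

### The arm

A 6-joint arm with a two-finger parallel gripper is mounted at the origin on the work surface. World frame = base frame: x ahead of the robot, y to its left, z up, the work surface at z = 0. Lengths are in m, angles in rad, forces in N, time in s.
With the tool pointing down it reaches from about 0.35 to 0.975 m from the base axis. Payload 4.9 kg.
Tool frame: the origin (TCP) lies midway between the tips of the shut fingers; the grasp point (between the pads) lies 19 mm behind it; x points along the fingers, y is the direction in which the jaws open and shut, and the axes are right-handed (so a half turn about x gives the same grasp; the last joint's range is limited). The gripper opens to 85 mm and grips with 20 to 120 N. Pads are 22 mm wide; open, the fingers measure 114 mm over their backs; the gripper's body (76 mm by 85 mm) begins 54 mm behind the grasp point. The pads swing forward as they close: fully open they stand 13 mm farther back than shut.
Start: joints at [-1.439, 0.053, 1.613, -0, 1.476, -0.119], TCP at [0.155, -0.605, 0.231] pointing down, gripper open.
Joint ranges: [-3.01, 3.01], [-1.01, 2.22], [0.06, 2.58], [-1.02, 4.17], [0.09, 2.62], [-3.14, 3.14]. Speed limits (rad/s): [2.57, 2.57, 3.14, 3.14, 3.14, 3.14].

### API

Orientations are given as a unit quaternion [w, x, y, z].
In Python, from plant import manip gives the robot as it stands.
- The arm moves only by the tool send_rows, never from a script. Its argument "motion" is a list that holds one entry, the list of rows, each a list of 6 numbers: the shift along the world's x, y, z in cm, then the turn, a rotation vector about the world's x, y, z in rad. A call has 1 to 12 rows; each row shifts and turns the commanded pose from where the row before left it; what a row does not reach is not made up. A row lasts 1/12 s, in which the tool goes at most 41.7 mm and 7.16 degrees, less where a joint would pass 70% of its speed; a pose out of reach is approached as far as the arm can. A call with a gripper value outside its range is refused whole. "fingers" is the closure, from 0 (fully open) to 1 (shut), set as the call begins (left out, the last holds). The fingers move at their own pace and stop on an object; the grip force is fixed at half the most. Time passes only in rows, so rows that do not move let the fingers close. It gives the time, the measured TCP pose, the force and the opening at its end, in the units of the state.
- manip.state(): the state, without advancing time (a new reading comes with each control period).
- manip.grab_frame(name): name is "side" or "top" or "wrist"; returns the picture (480x640x3 uint8, red, green, blue); there is no depth.
- manip.calibration(name): a dict with "mtx" (3x3 intrinsics, pixels), "k1" (the pictures are not rectified: a ray, as slopes to the right and down, at radius r is drawn at 1 + k1 r^2 times it, then the intrinsics apply), "cam_to_world" (4x4, takes a point from camera to world coordinates); the wrist camera has in their place "hand_eye" (4x4, takes a point from camera to tool coordinates, whose origin is the TCP and whose axes are the tool frame's). Camera axes: x right, y up, looking along -z (the intrinsics and any distortion apply to the point x, -y, -z); pixel columns grow to the right and rows downward; lengths in m; the calibration is good to about 2 mm. A picture is of the moment at which its call begins: read the wrist's pose just before it. calibration takes no time and is no camera call.
- manip.job_done(): hands the job in, once; it reports no verdict.
Trained networks look in the newest picture that a camera, given by its name, has taken for a name from the list of things; names that differ only in an ending like _2 or _b are one class to them, and where a whole thing is asked for, a point or a joint stands for the part that bears it (a point fixed in the world has none). Each returns a list of dicts, best first, with "confidence" (0 to 1); they miss things now and then, are a little off and sometimes report something else, mostly with a low value. They report only what shows in the picture. A call takes as long as a camera call. They do not tell look-alikes from the thing itself.
- manip.boxes_of(query, camera): "centre" ([x, y, z] in m, in the coordinates of the camera as it stood for that picture, good to about 4 mm: the middle of the surface that is visible of it).
- manip.trace(query, camera): "region" (480x640 bool, what is visible of it).
- manip.landmark_of(query, camera): "centre" ([x, y, z] in m, in the coordinates of the camera as it stood for that picture, good to about 4 mm: a listed point, or the origin of a listed thing).
The state is a dict: "time": time; "joint_pos": joint angles; "joint_vel": joint speeds; "joint_efforts": joint torques, N m; "tool_pos": TCP position; "tool_rot": TCP orientation; "contact_force": force on the tool from outside, world axes, zero at the start; "ft_torque": the same for the moment, N m; "gripper_width": opening from 0.0 (shut) to 1.0 (fully open).
Only numpy, scipy, OpenCV 4.12 (cv2) and the standard library are available. Lean on these libraries where they do the work, as an engineer would, in place of code of your own. Each camera call takes 0.05 s, during which the arm holds its last target.

## Working session

There is one attempt and no reset: what is moved stays moved. The work goes in short steps, Python scripts to look and compute and a tool call to move; the robot and the scene stay as the last step left them, time stands still between calls to the robot, and variables do not carry over. Pictures are saved under pics/ and viewed, and the job is handed in when it is done.

Besides the shell and the picture viewer there is one more tool, called as name([rows], argument=value, ...), one row to a line, values as JSON. send_rows: Moves the arm, as the interface text tells. Its arguments: {"type":"object","properties":{"motion":{"type":"array","items":{"type":"array","items":{"type":"array","items":{"type":"number"}}}},"fingers":{"type":"number"}},"required":["motion"]}

```bash
ls -la; mkdir -p pics; cat > h.py <<'E'
import numpy as np, cv2
from scipy.spatial.transform import Rotation as R
from plant import manip
def snap(cam,name):
    st=manip.state(); im=manip.grab_frame(cam); cv2.imwrite(f'pics/{name}.png',cv2.cvtColor(np.asarray(im),cv2.COLOR_RGB2BGR)); return st,im
def T_tool(st):
    q=st['tool_rot']; T=np.eye(4); T[:3,:3]=R.from_quat([q[1],q[2],q[3],q[0]]).as_matrix(); T[:3,3]=st['tool_pos']; return T
def camT(cam,st=None):
    c=manip.calibration(cam)
    if cam=='wrist': return T_tool(st or manip.state())@np.array(c['hand_eye'])
    return np.array(c['cam_to_world'])
def tow(p,T): return T[:3,:3]@np.asarray(p)+T[:3,3]
def proj(P,cam,T=None):
    c=manip.calibration(cam); T=camT(cam) if T is None else T
    p=T[:3,:3].T@(np.asarray(P,float)-T[:3,3]); a=p[0]/-p[2]; b=-p[1]/-p[2]; s=1+c['k1']*(a*a+b*b)
    K=np.array(c['mtx']); return np.array([K[0,0]*a*s+K[0,2],K[1,1]*b*s+K[1,2]])
def ray(uv,cam,T=None):
    c=manip.calibration(cam); T=camT(cam) if T is None else T
    K=np.array(c['mtx']); d=np.array([(uv[0]-K[0,2])/K[0,0],(uv[1]-K[1,2])/K[1,1]]); s=d.copy()
    for _ in range(20): s=d/(1+c['k1']*(s@s))
    v=T[:3,:3]@np.array([s[0],-s[1],-1.]); return T[:3,3],v
def onz(uv,cam,z,T=None):
    o,v=ray(uv,cam,T); return o+v*(z-o[2])/v[2]
E
python3 - <<'E'
from h import *
np.set_printoptions(precision=4,suppress=True)
for c in ['top','side','wrist']:
    snap(c,c+'0'); 
    k=manip.calibration(c); print(c,k)
print(manip.state())
E
```

```text
total 12
drwxr-xr-x  3 agent agent 4096 Dec  6 15:26 .
drwxr-xr-x 23 root  root  4096 Dec  6 15:26 ..
drwxr-xr-x  2 agent agent 4096 Dec  6 15:26 pics
top {'mtx': array([[624.4586,   0.    , 320.3492],
       [  0.    , 624.4586, 236.4735],
       [  0.    ,   0.    ,   1.    ]]), 'k1': 0.05331354659042799, 'cam_to_world': array([[ 0.0256,  0.9853, -0.1689,  0.2816],
       [-0.9997,  0.0254, -0.0036,  0.0074],
       [ 0.0007,  0.169 ,  0.9856,  1.2628],
       [ 0.    ,  0.    ,  0.    ,  1.    ]])}
side {'mtx': array([[447.0664,   0.    , 323.8575],
       [  0.    , 447.0664, 247.7899],
       [  0.    ,   0.    ,   1.    ]]), 'k1': -0.08939579468540237, 'cam_to_world': array([[ 0.9752,  0.1371, -0.1737,  0.3212],
       [-0.22  ,  0.5195, -0.8257, -0.772 ],
       [-0.023 ,  0.8434,  0.5368,  0.5703],
       [ 0.    ,  0.    ,  0.    ,  1.    ]])}
wrist {'mtx': array([[360.2962,   0.    , 325.7396],
       [  0.    , 360.2962, 241.4657],
       [  0.    ,   0.    ,   1.    ]]), 'k1': -0.054698413613739394, 'hand_eye': array([[ 0.    ,  0.2629, -0.9648, -0.1434],
       [ 1.    , -0.0014, -0.0004, -0.0003],
       [-0.0015, -0.9648, -0.2629, -0.0661],
       [ 0.    ,  0.    ,  0.    ,  1.    ]])}
{'time': 0.15, 'joint_pos': array([-1.439 ,  0.0532,  1.614 ,  0.    ,  1.476 , -0.119 ]), 'joint_vel': array([ 0.0009, -0.001 , -0.0035,  0.0006,  0.0001, -0.0005]), 'joint_efforts': array([  0.0004, -39.4241, -37.0721,  -0.0002,   0.0046,   0.    ]), 'tool_pos': array([ 0.1551, -0.605 ,  0.2303]), 'tool_rot': array([-0.0879, -0.7015, -0.089 ,  0.7016]), 'contact_force': array([ 0.7528, -0.0221,  0.5805]), 'ft_torque': array([ 0.0295, -0.0285, -0.0074]), 'gripper_width': 1.0006788829923816}
```

View pics/top0.png

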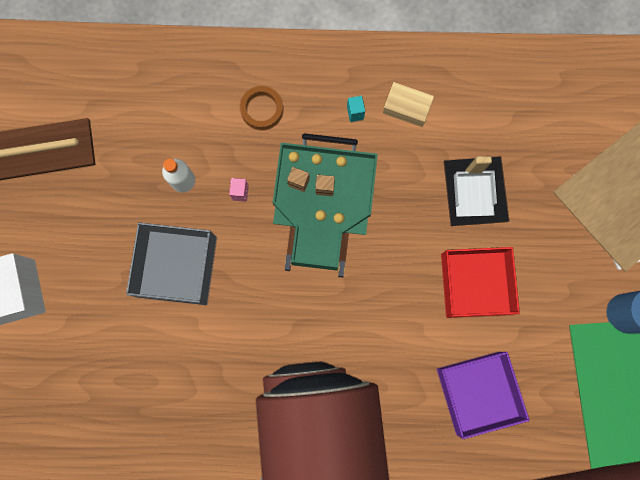

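View pics/side0.png

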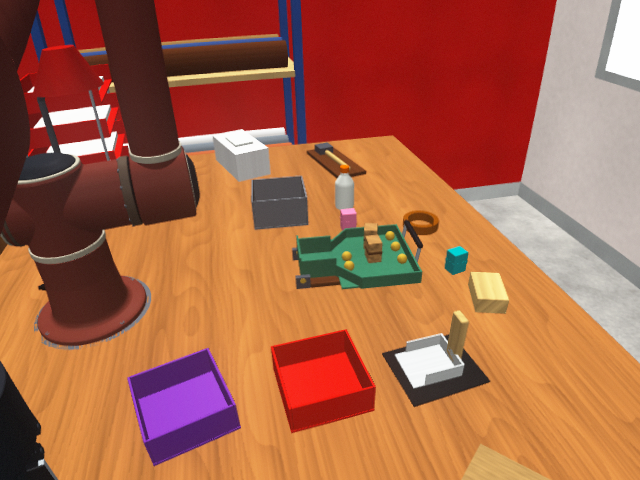

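```bash
python3 - <<'E'
from h import *
np.set_printoptions(precision=4,suppress=True)
for cam in ['top','side']:
  T=camT(cam)
  for q in ['stand','tray_low','tray_handle','mat','scoop','bin','tub','glue','tape','block','bead0','chunk0']:
    r=manip.landmark_of(q,cam)
    print(cam,q,[(np.round(tow(d['centre'],T),3).tolist(),round(d['confidence'],2),proj(tow(d['centre'],T),cam).round().tolist()) for d in r])
print(manip.state()['time'])
E
```

```text
top stand [([0.433, 0.024, -0.0], 0.71, [314.0, 268.0]), ([0.767, 0.146, 0.006], 0.27, [260.0, 109.0])]
top tray_low [([0.438, 0.027, 0.021], 0.92, [312.0, 264.0]), ([0.6, -0.301, 0.004], 0.52, [473.0, 191.0])]
top tray_handle [([0.684, -0.001, 0.071], 0.95, [329.0, 139.0]), ([0.434, 0.026, 0.021], 0.28, [313.0, 266.0])]
top mat [([0.656, 0.073, 0.032], 0.4, [293.0, 157.0]), ([0.433, 0.021, -0.001], 0.19, [315.0, 268.0])]
top scoop [([0.599, -0.3, 0.003], 0.62, [473.0, 192.0]), ([0.433, 0.021, -0.003], 0.47, [315.0, 268.0])]
top bin [([0.427, 0.299, 0.002], 0.7, [178.0, 267.0])]
top tub [([0.408, -0.3, 0.003], 0.86, [474.0, 284.0]), ([0.197, -0.304, -0.002], 0.57, [478.0, 392.0]), ([0.765, 0.146, 0.003], 0.55, [260.0, 110.0]), ([0.425, 0.299, 0.003], 0.17, [178.0, 268.0])]
top glue [([0.609, 0.302, -0.003], 0.69, [182.0, 181.0])]
top tape [([0.762, 0.145, 0.0], 0.96, [261.0, 112.0]), ([0.408, -0.301, 0.001], 0.3, [474.0, 285.0]), ([0.649, 0.026, 0.029], 0.15, [316.0, 161.0])]
top block []
top bead0 [([0.531, -0.029, 0.034], 0.52, [341.0, 218.0]), ([0.541, 0.014, 0.036], 0.49, [320.0,
[... 834 characters left out ...]
0.302, 0.003], 0.73, [345.0, 205.0])]
side tape [([0.765, 0.143, -0.002], 0.93, [419.0, 227.0])]
side block [([0.78, -0.159, -0.0], 0.92, [485.0, 297.0]), ([0.681, 0.0, 0.072], 0.53, [412.0, 234.0])]
side bead0 [([0.652, -0.028, 0.029], 0.66, [403.0, 259.0]), ([0.654, 0.067, 0.035], 0.54, [389.0, 235.0]), ([0.653, 0.025, 0.031], 0.52, [395.0, 246.0]), ([0.533, -0.02, 0.028], 0.48, [349.0, 266.0]), ([0.533, 0.009, 0.03], 0.45, [346.0, 257.0]), ([0.766, 0.147, -0.001], 0.42, [419.0, 226.0])]
side chunk0 [([0.59, 0.008, 0.019], 0.82, [370.0, 258.0]), ([0.587, 0.182, -0.001], 0.82, [348.0, 228.0]), ([0.76, -0.055, 0.001], 0.81, [453.0, 270.0]), ([0.603, 0.061, 0.019], 0.66, [369.0, 245.0])]
1.35
```

Chunk candidates: brown at (298,178) and (325,185), which match the description, plus pink (239,188) and turquoise (356,108), which are look-alikes to leave. Tub candidates: red (480,283) is the one meant, purple (482,395) is not. A close crop next to check the choice.

```bash
python3 - <<'E'
from h import *
np.set_printoptions(precision=4,suppress=True)
im=cv2.imread('pics/top0.png')
cv2.imwrite('pics/crop0.png',cv2.resize(im[125:285,255:395],None,fx=5,fy=3.7*5/3.7,interpolation=cv2.INTER_CUBIC)[:600*2:1])
c=cv2.resize(im[125:275,230:400],None,fx=4,fy=4,interpolation=cv2.INTER_CUBIC); cv2.imwrite('pics/crop0.png',c)
im=cv2.imread('pics/top0.png')
cv2.imwrite('pics/crop1.png',cv2.resize(im[145:235,430:530],None,fx=6,fy=6,interpolation=cv2.INTER_CUBIC))
print(T_tool(manip.state()))
E
```

```text
[[ 0.      0.2481 -0.9687  0.1551]
 [ 0.     -0.9687 -0.2481 -0.6054]
 [-1.     -0.     -0.      0.2313]
 [ 0.      0.      0.      1.    ]]
```

View pics/crop0.png

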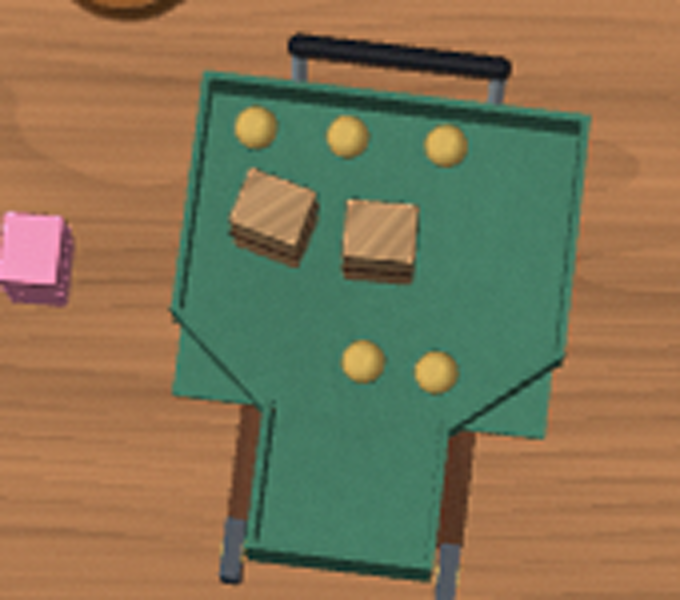

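View pics/crop1.png

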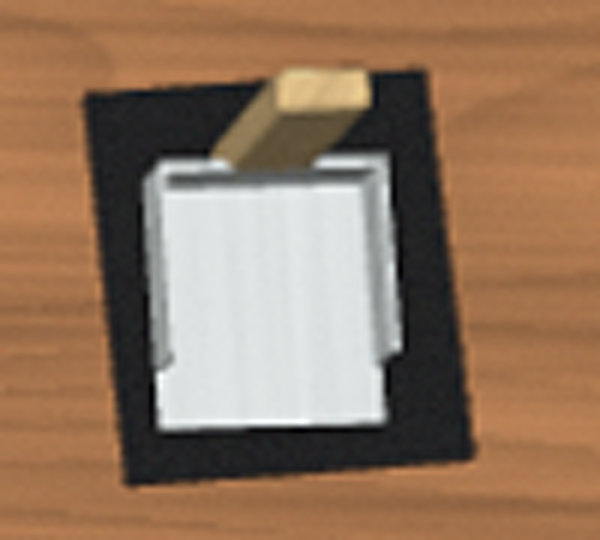

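```bash
python3 - <<'E'
from h import *
np.set_printoptions(precision=4,suppress=True)
def c(p,z,o=(230,125),s=4): return onz(((p[0]+.5)/s-.5+o[0],(p[1]+.5)/s-.5+o[1]),'top',z)
for n,cs in {'A':[(252,170),(318,190),(299,243),(232,222)],'B':[(344,198),(418,203),(414,262),(343,258)]}.items():
    P=np.array([c(p,0.07) for p in cs]); print(n,P.mean(0)); 
    for i in range(4):
        d=P[(i+1)%4]-P[i]; print('  edge',np.hypot(*d[:2]),np.degrees(np.arctan2(d[1],d[0])))
for b in [(256,128),(347,136),(445,146),(362,362),(435,372)]: print('bead',c(b,0.031))
# mat corners, tub, scoop
o=(430,145)
P=np.array([c(p,.004,o,6) for p in [(85,93),(425,70),(474,460),(127,486)]]); print('mat',P.mean(0),P)
P=np.array([c(p,.006,o,6) for p in [(386,425),(160,430)]]); print('lip',P.mean(0),P)
P=np.array([c(p,.100,o,6) for p in [(288,69),(369,72),(372,106),(278,110)]]); print('handle top',P.mean(0),P)
E
```

```text
A [0.6054 0.058  0.07  ]
  edge 0.034146490672746825 -105.84780405144939
  edge 0.028414697013411205 162.46016228833275
  edge 0.03465283785609493 73.65400556612867
  edge 0.028133126588945238 -18.58612259867273
B [0.5946 0.0063 0.07  ]
  edge 0.03653749637161382 -92.50865971223496
  edge 0.02991356489803455 177.50615832476234
  edge 0.03489380989635766 88.16489436049787
  edge 0.030368822790485445 0.6131143467736015
bead [0.6569 0.0708 0.031 ]
bead [0.6539 0.0242 0.031 ]
bead [ 0.6499 -0.026   0.031 ]
bead [0.5363 0.0135 0.031 ]
bead [ 0.5321 -0.0233  0.031 ]
mat [ 0.6019 -0.3063  0.004 ] [[ 0.6654 -0.2408  0.004 ]
 [ 0.6763 -0.3581  0.004 ]
 [ 0.5388 -0.3719  0.004 ]
 [ 0.5268 -0.2542  0.004 ]]
lip [ 0.548  -0.3035  0.006 ] [[ 0.5499 -0.3418  0.006 ]
 [ 0.5462 -0.2652  0.006 ]]
handle top [ 0.6391 -0.2989  0.1   ] [[ 0.6456 -0.2867  0.1   ]
 [ 0.6452 -0.3125  0.1   ]
 [ 0.6339 -0.3132  0.1   ]
 [ 0.6319 -0.2833  0.1   ]]
```

send_rows([
  [[1.9,2.8,0,0,0,0.042],[1.9,2.8,0,0,0,0.042],[1.9,2.8,0,0,0,0.042],[1.9,2.8,0,0,0,0.042],[1.9,2.8,0,0,0,0.042],[1.9,2.8,0,0,0,0.042],[1.9,2.8,0,0,0,0.042],[1.9,2.8,0,0,0,0.042],[1.9,2.8,0,0,0,0.042],[1.9,2.8,0,0,0,0.042],[1.9,2.8,0,0,0,0.042],[1.9,2.8,0,0,0,0.042]],
], fingers=0.25)

```text
time: 2.35
tool_pos: [0.3838, -0.268, 0.2316]
tool_rot: [0.261, 0.657, 0.261, -0.657]
contact_force: [0.8, -1.0, -0.1]
gripper_width: 0.748
```

send_rows([
  [[1.8,2.7,-0.5,0,0,0.042],[1.8,2.7,-0.5,0,0,0.042],[1.8,2.7,-0.5,0,0,0.042],[1.8,2.7,-0.5,0,0,0.042],[1.8,2.7,-0.5,0,0,0.042],[1.8,2.7,-0.5,0,0,0.042],[1.8,2.7,-0.5,0,0,0.042],[1.8,2.7,-0.5,0,0,0.042],[1.8,2.7,-0.5,0,0,0.042],[1.8,2.7,-0.5,0,0,0.042],[1.8,2.7,-0.5,0,0,0.042],[0,0,0,0,0,0.042]],
])

```text
time: 3.35
tool_pos: [0.5825, 0.0317, 0.1751]
tool_rot: [0.417, 0.571, 0.419, -0.57]
contact_force: [-0.4, -0.6, -0.0]
gripper_width: 0.747
```

```bash
python3 - <<'E'
from h import *
np.set_printoptions(precision=4,suppress=True)
st,im=snap('wrist','w1'); T=camT('wrist',st); print(T_tool(st))
for d in manip.landmark_of('chunk0','wrist'): print(tow(d['centre'],T),d['confidence'])
snap('top','t1');T=camT('top')
for d in manip.landmark_of('chunk0','top'): print(tow(d['centre'],T),d['confidence'])
E
```

```text
[[-0.0007  0.9537 -0.3009  0.5825]
 [ 0.002  -0.3009 -0.9537  0.0317]
 [-1.     -0.0012 -0.0017  0.1751]
 [ 0.      0.      0.      1.    ]]
[ 0.7646 -0.0535 -0.0017] 0.87
[ 0.5872  0.1828 -0.0005] 0.71
[0.6026 0.0573 0.0239] 0.58
[0.5916 0.0044 0.0203] 0.56
[0.5876 0.1798 0.0008] 0.89
[0.595  0.006  0.0197] 0.6
[0.6048 0.0601 0.0189] 0.58
[ 0.7653 -0.0575  0.0004] 0.45
```

View pics/w1.png

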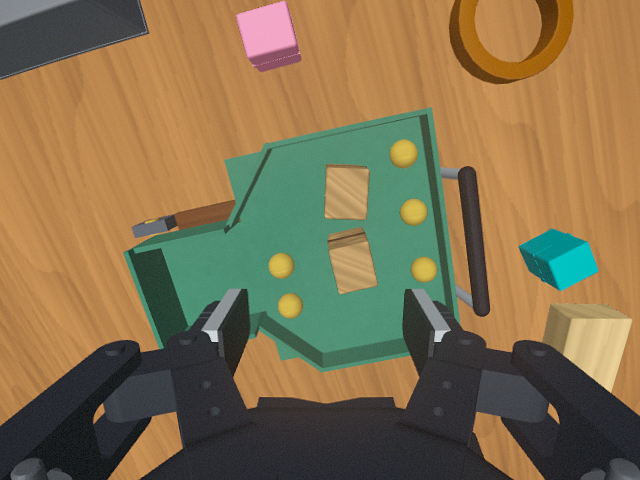

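The wrist picture shows chunk A at (346,192), in line with the jaws, and chunk B at (352,262). Pink is at (268,35) and turquoise at (560,258). I'm going down onto A.

send_rows([
  [[1.1,1.35,-1,0,0,0],[1.1,1.35,-1,0,0,0],[0,0,-2.2,0,0,0],[0,0,-2.2,0,0,0],[0,0,-2.2,0,0,0],[0,0,-2.2,0,0,0],[0,0,-1.2,0,0,0],[0,0,-0.9,0,0,0],[0,0,0,0,0,0],[0,0,0,0,0,0]],
])

```text
time: 4.38
tool_pos: [0.6034, 0.0541, 0.0479]
tool_rot: [0.416, 0.572, 0.416, -0.572]
contact_force: [0.8, 0.1, -0.8]
gripper_width: 0.754
```

send_rows([
  [[0,0,0,0,0,0],[0,0,0,0,0,0],[0,0,0,0,0,0],[0,0,0,0,0,0],[0,0,0,0,0,0],[0,0,0,0,0,0],[0,0,0,0,0,0],[0,0,0,0,0,0]],
], fingers=1)

```text
time: 5.05
tool_pos: [0.6045, 0.0546, 0.0491]
tool_rot: [0.417, 0.572, 0.416, -0.571]
contact_force: [-1.0, -0.0, 6.0]
gripper_width: 0.336
```

send_rows([
  [[0,0,2.5,0,0,0],[0,0,3,0,0,0],[0,0,3,0,0,0],[-0.6,0.9,3,0,0,0],[-2,3,1,0,0,0],[-2,3.1,0,0,0,0],[-2,3.1,0,0,0,0],[-2,3.1,0,0,0,0],[-2,3.1,0,0,0,0],[-2,3.1,0,0,0,0],[-2,3.1,0,0,0,0],[-2,3,0,0,0,0]],
])

```text
time: 6.05
tool_pos: [0.4356, 0.3108, 0.1721]
tool_rot: [-0.416, -0.572, -0.416, 0.572]
contact_force: [1.0, 0.9, -0.6]
gripper_width: 0.336
```

send_rows([
  [[-1,1.7,0,0,0,0],[0,0,-2,0,0,0],[0,0,-2,0,0,0],[0,0,-2,0,0,0],[0,0,-2,0,0,0],[0,0,-2,0,0,0],[0,0,-1,0,0,0],[0,0,-0.8,0,0,0],[0,0,0,0,0,0],[0,0,0,0,0,0]],
])

```text
time: 6.88
tool_pos: [0.4273, 0.3267, 0.0546]
tool_rot: [0.416, 0.572, 0.416, -0.572]
contact_force: [0.1, 0.2, 0.4]
gripper_width: 0.34
```

send_rows([
  [[0,0,-0.4,0,0,0],[0,0,0,0,0,0],[0,0,0,0,0,0],[0,0,0,0,0,0],[0,0,2,0,0,0],[0,0,3,0,0,0],[0,0,3,0,0,0],[0,0,3,0,0,0],[0,0,2,0,0,0]],
], fingers=0.4)

```text
time: 7.63
tool_pos: [0.4282, 0.3272, 0.1843]
tool_rot: [0.416, 0.573, 0.416, -0.57]
contact_force: [1.1, -0.3, 0.3]
gripper_width: 0.6
```

send_rows([
  [[1.4,-2.7,0,0,0,0.025],[1.4,-2.7,0,0,0,0.025],[1.4,-2.7,0,0,0,0.025],[1.4,-2.7,0,0,0,0.025],[1.4,-2.7,0,0,0,0.025],[1.4,-2.7,0,0,0,0.025],[1.4,-2.7,0,0,0,0.025],[1.4,-2.7,0,0,0,0.025],[1.4,-2.7,0,0,0,0.025],[1.4,-2.7,0,0,0,0.025],[1.4,-2.7,0,0,0,0.025],[0,0,0,0,0,0]],
], fingers=0.25)

```text
time: 8.63
tool_pos: [0.5831, 0.0253, 0.181]
tool_rot: [0.491, 0.51, 0.489, -0.51]
contact_force: [-0.5, 1.0, 0.4]
gripper_width: 0.75
```

```bash
python3 - <<'E'
from h import *
np.set_printoptions(precision=4,suppress=True)
st,im=snap('wrist','w2'); T=camT('wrist',st); print(T_tool(st))
for d in manip.landmark_of('chunk0','wrist'): print(tow(d['centre'],T),d['confidence'])
snap('side','s2');T=camT('side')
for d in manip.landmark_of('chunk0','side'): print(tow(d['centre'],T),d['confidence'])
E
```

```text
[[ 0.002   0.9992 -0.0409  0.5831]
 [-0.002  -0.0408 -0.9992  0.0253]
 [-1.      0.0021  0.0019  0.181 ]
 [ 0.      0.      0.      1.    ]]
[ 0.5919 -0.0007  0.0205] 0.82
[0.5908 0.1828 0.003 ] 0.71
[ 0.7674 -0.0566  0.0012] 0.67
[ 0.7616 -0.0535 -0.    ] 0.86
[0.5956 0.0076 0.0181] 0.69
[ 0.5865  0.1812 -0.0029] 0.54
[0.4278 0.3327 0.0021] 0.53
[ 0.6802 -0.0026  0.072 ] 0.45
[0.6501 0.0244 0.0324] 0.24
[ 0.4263  0.3007 -0.0029] 0.19
```

View pics/w2.png

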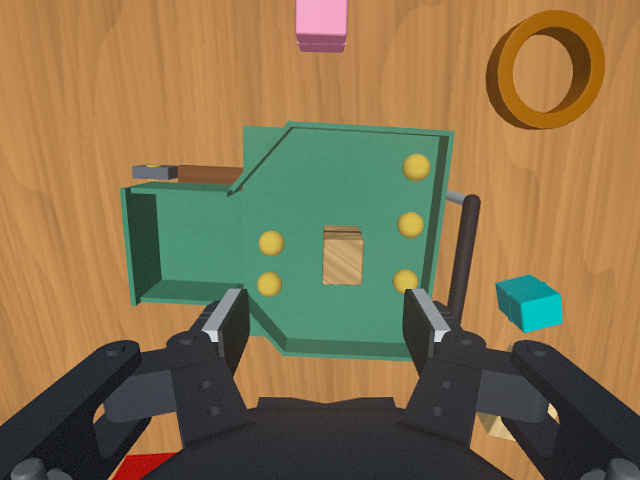

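Chunk A stands in the bin, and B is at (343,250) in the wrist picture, in line with the jaws.

send_rows([
  [[0.6,-1.1,-1,0,0,0.02],[0.5,-1.1,-1,0,0,0.02],[0,0,-2.5,0,0,0],[0,0,-2.5,0,0,0],[0,0,-2.2,0,0,0],[0,0,-2.2,0,0,0],[0,0,-1.2,0,0,0],[0,0,-0.9,0,0,0],[0,0,0,0,0,0],[0,0,0,0,0,0]],
])

```text
time: 9.67
tool_pos: [0.5924, 0.008, 0.0458]
tool_rot: [0.501, 0.499, 0.501, -0.499]
contact_force: [0.4, 0.1, 0.5]
gripper_width: 0.75
```

send_rows([
  [[0,0,0,0,0,0],[0,0,0,0,0,0],[0,0,0,0,0,0],[0,0,0,0,0,0],[0,0,0,0,0,0],[0,0,0,0,0,0],[0,0,0,0,0,0],[0,0,0,0,0,0]],
], fingers=1)

```text
time: 10.33
tool_pos: [0.5935, 0.0074, 0.0471]
tool_rot: [0.502, 0.5, 0.5, -0.499]
contact_force: [0.2, 0.3, 6.2]
gripper_width: 0.338
```

send_rows([
  [[0,0,2.5,0,0,0],[0,0,3,0,0,0],[0,0,3,0,0,0],[-0.6,0.9,3,0,0,0],[-1.8,2.9,1,0,0,0],[-1.8,2.9,0,0,0,0],[-1.8,2.9,0,0,0,0],[-1.8,2.9,0,0,0,0],[-1.8,2.9,0,0,0,0],[-1.8,2.9,0,0,0,0],[-1.8,2.9,0,0,0,0],[-1.8,2.9,0,0,0,0]],
])

```text
time: 11.33
tool_pos: [0.4408, 0.2496, 0.1701]
tool_rot: [0.501, 0.499, 0.501, -0.499]
contact_force: [0.8, 0.2, -0.5]
gripper_width: 0.336
```

send_rows([
  [[-1.2,1.5,0,0,0,0],[0,0,-2,0,0,0],[0,0,-2,0,0,0],[0,0,-2,0,0,0],[0,0,-2,0,0,0],[0,0,-2,0,0,0],[0,0,-1,0,0,0],[0,0,-1,0,0,0],[0,0,0,0,0,0],[0,0,0,0,0,0]],
])

```text
time: 12.17
tool_pos: [0.4302, 0.2635, 0.0504]
tool_rot: [0.501, 0.499, 0.501, -0.499]
contact_force: [-0.9, 0.5, -0.7]
gripper_width: 0.333
```

send_rows([
  [[0,0,0,0,0,0],[0,0,0,0,0,0],[0,0,0,0,0,0],[0,0,0,0,0,0],[0,0,2,0,0,0],[0,0,3,0,0,0],[0,0,3,0,0,0],[0,0,3,0,0,0],[0,0,2,0,0,0]],
], fingers=0.4)

```text
time: 12.92
tool_pos: [0.4312, 0.2641, 0.1842]
tool_rot: [0.501, 0.501, 0.5, -0.498]
contact_force: [0.3, -0.0, 0.7]
gripper_width: 0.601
```

```bash
python3 - <<'E'
from h import *
np.set_printoptions(precision=4,suppress=True)
st,im=snap('wrist','w3')
snap('top','t3');T=camT('top'); print(T_tool(manip.state()))
for q in ['tray_handle','tray_low','tub','scoop','mat','chunk0']:
  for c in ['top','side']:
    if q=='tray_handle' and c=='side': snap('side','s3')
    for d in manip.landmark_of(q,c): print(q,c,tow(d['centre'],camT(c)),d['confidence'])
E
```

```text
[[ 0.0091  1.      0.0031  0.4328]
 [ 0.0039  0.003  -1.      0.2648]
 [-1.      0.0091 -0.0039  0.186 ]
 [ 0.      0.      0.      1.    ]]
tray_handle top [ 0.6829 -0.0021  0.0726] 0.9
tray_handle top [ 0.7802 -0.1662  0.0013] 0.41
tray_handle side [0.6822 0.0007 0.0751] 0.68
tray_low top [0.4364 0.0281 0.0185] 0.9
tray_low side [0.4321 0.0272 0.0187] 0.97
tub top [ 0.199  -0.306  -0.0021] 0.9
tub top [ 0.4079 -0.3023  0.0015] 0.86
tub side [ 0.4124 -0.3042  0.0033] 0.9
tub side [ 0.1957 -0.3062  0.0015] 0.77
scoop top [ 0.5982 -0.3025  0.0041] 0.62
scoop side [ 0.5974 -0.2995  0.0035] 0.76
mat top [0.4348 0.0284 0.0191] 0.49
mat side [ 0.6028 -0.3099 -0.0049] 0.69
mat side [ 0.435   0.0269 -0.0031] 0.63
chunk0 top [0.5845 0.1783 0.0035] 0.89
chunk0 top [ 0.7654 -0.0535  0.002 ] 0.83
chunk0 top [0.4304 0.2598 0.0033] 0.51
chunk0 side [ 0.7619 -0.0588 -0.0013] 0.88
chunk0 side [ 0.588   0.1813 -0.0033] 0.71
chunk0 side [0.4279 0.3326 0.0007] 0.64
chunk0 side [ 0.6508 -0.026   0.0281] 0.53
```

View pics/t3.png

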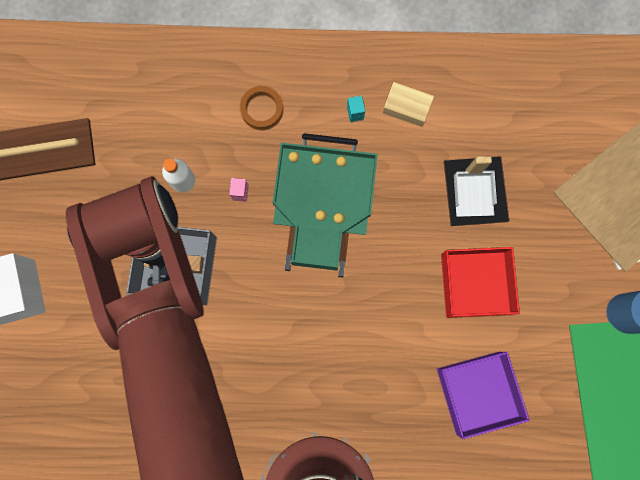

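Both brown chunks are in the bin (tray shows only 5 beads). I'm moving to the tray handle next.

send_rows([
  [[2.3,-2.4,0,0,0,-0.011],[2.3,-2.4,-0.3,0,0,-0.011],[2.3,-2.4,-0.5,0,0,-0.011],[2.3,-2.4,-0.5,0,0,-0.011],[2.3,-2.4,-0.5,0,0,-0.011],[2.3,-2.4,-0.5,0,0,-0.011],[2.3,-2.4,-0.5,0,0,-0.011],[2.3,-2.4,-0.5,0,0,-0.011],[2.3,-2.4,-0.5,0,0,-0.011],[2.3,-2.4,-0.5,0,0,-0.011],[2.0,-2.4,-0.5,0,0,-0.005],[0,0,0,0,0,0]],
])

```text
time: 14.67
tool_pos: [0.6822, -0.005, 0.1307]
tool_rot: [-0.47, -0.528, -0.47, 0.529]
contact_force: [-0.7, 0.1, -0.1]
gripper_width: 0.603
```

```bash
python3 - <<'E'
from h import *
np.set_printoptions(precision=4,suppress=True)
st,im=snap('wrist','w4'); T=camT('wrist',st); print(T_tool(st)); print(st['joint_pos'])
for q in ['tray_handle','tray_low']:
  for d in manip.landmark_of(q,'wrist'): print(q,tow(d['centre'],T),d['confidence'])
E
```

```text
[[-0.0001  0.9932 -0.1161  0.6822]
 [-0.0017 -0.1161 -0.9932 -0.005 ]
 [-1.      0.0001  0.0017  0.1307]
 [ 0.      0.      0.      1.    ]]
[-0.1155  0.2594  1.5548 -0.0018  1.3273  0.0013]
tray_handle [0.6843 0.004  0.0733] 0.57
tray_low [0.4332 0.0198 0.0234] 0.81
```

View pics/w4.png

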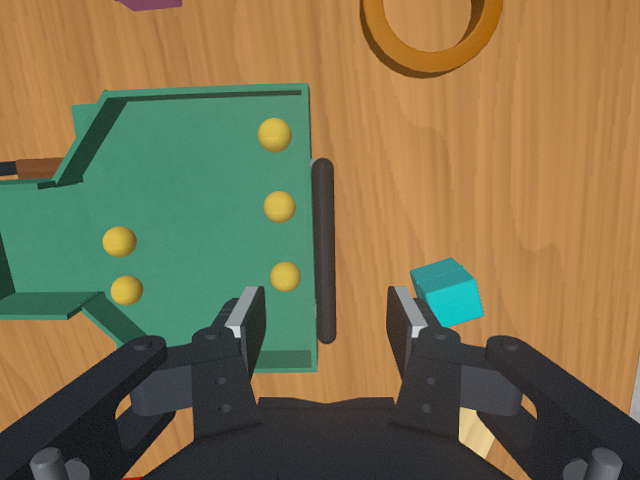

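The handle bar is at (324,250), centred between the jaws at about 326. I'm descending to grip it.

send_rows([
  [[0,0.4,-2,0,0,0],[0,0,-2,0,0,0],[0,0,-1.5,0,0,0],[0,0,-1,0,0,0],[0,0,-0.8,0,0,0],[0,0,0,0,0,0],[0,0,0,0,0,0]],
])

```text
time: 15.4
tool_pos: [0.6801, 0.0038, 0.0594]
tool_rot: [-0.471, -0.527, -0.471, 0.527]
contact_force: [0.1, -0.2, 0.7]
gripper_width: 0.604
```

send_rows([
  [[0,0,0,0,0,0],[0,0,0,0,0,0],[0,0,0,0,0,0],[0,0,0,0,0,0],[0,0,0,0,0,0],[0,0,0,0,0,0],[0,0,0,0,0,0],[0,0,0,0,0,0]],
], fingers=1)

```text
time: 16.07
tool_pos: [0.6824, 0.0032, 0.061]
tool_rot: [0.473, 0.529, 0.47, -0.526]
contact_force: [4.8, 0.4, -0.9]
gripper_width: 0.117
```

send_rows([
  [[-0.08,0.01,0.37,-0.0017,-0.0149,0],[-0.08,0.01,0.37,-0.0017,-0.0149,0],[-0.08,0.01,0.37,-0.0017,-0.0149,0],[-0.08,0.01,0.37,-0.0017,-0.0149,0],[-0.08,0.01,0.37,-0.0017,-0.0149,0],[-0.08,0.01,0.37,-0.0017,-0.0149,0],[-0.08,0.01,0.37,-0.0017,-0.0149,0],[-0.08,0.01,0.37,-0.0017,-0.0149,0]],
])

```text
time: 16.73
tool_pos: [0.6759, 0.0038, 0.0896]
tool_rot: [0.504, 0.556, 0.437, -0.496]
contact_force: [9.1, -1.7, -6.0]
gripper_width: 0.114
```

send_rows([
  [[-0.12,0.01,0.35,-0.0017,-0.0149,0],[-0.12,0.01,0.35,-0.0017,-0.0149,0],[-0.12,0.01,0.35,-0.0017,-0.0149,0],[-0.12,0.01,0.35,-0.0017,-0.0149,0],[-0.13,0.02,0.36,-0.0017,-0.0149,0],[-0.13,0.02,0.36,-0.0017,-0.0149,0],[-0.13,0.02,0.35,-0.0017,-0.0149,0],[-0.13,0.02,0.35,-0.0017,-0.0149,0]],
])

```text
time: 17.4
tool_pos: [0.6657, 0.0048, 0.1183]
tool_rot: [0.533, 0.581, 0.403, -0.466]
contact_force: [8.8, -2.3, -5.0]
gripper_width: 0.119
```

send_rows([
  [[-0.16,0.02,0.34,-0.0017,-0.0149,0],[-0.16,0.02,0.34,-0.0017,-0.0149,0],[-0.16,0.02,0.34,-0.0017,-0.0149,0],[-0.16,0.02,0.34,-0.0017,-0.0149,0],[-0.17,0.02,0.33,-0.0017,-0.0149,0],[-0.17,0.02,0.33,-0.0017,-0.0149,0],[-0.17,0.02,0.33,-0.0017,-0.0149,0],[-0.17,0.02,0.33,-0.0017,-0.0149,0],[0,0,0,0,0,0]],
])

```text
time: 18.15
tool_pos: [0.6519, 0.0061, 0.1458]
tool_rot: [0.56, 0.603, 0.367, -0.433]
contact_force: [5.5, -2.9, -0.6]
gripper_width: 0.113
```

```bash
python3 - <<'E'
from h import *
np.set_printoptions(precision=4,suppress=True)
snap('side','s5'); print(T_tool(manip.state()))
for q in ['tray_handle','tray_low','bead0']:
  for d in manip.landmark_of(q,'side'): print(q,tow(d['centre'],camT('side')),d['confidence'])
E
```

```text
[[ 0.3546  0.9283 -0.1119  0.6519]
 [-0.0421 -0.1038 -0.9937  0.0061]
 [-0.9341  0.3571  0.0023  0.1458]
 [ 0.      0.      0.      1.    ]]
tray_handle [0.6477 0.0032 0.1569] 0.89
tray_low [0.4337 0.0259 0.0212] 0.74
bead0 [ 0.7626  0.1482 -0.0007] 0.6
bead0 [0.458  0.0149 0.0455] 0.56
bead0 [0.4418 0.0417 0.0359] 0.51
bead0 [0.4399 0.0156 0.0343] 0.42
```

View pics/s5.png

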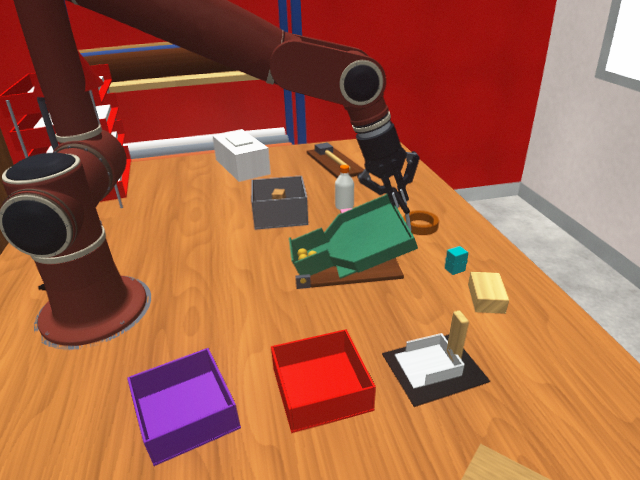

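The tray is tilted about 20° and the beads are gathered at the low end, near (305,257). I'm releasing the handle and backing off along the tool axis.

send_rows([
  [[0,0,0,0,0,0],[0,0,0,0,0,0],[0,0,0,0,0,0],[0,0,0,0,0,0],[-0.35,0.04,0.93,0,0,0],[-0.7,0.08,1.9,0,0,0],[-0.7,0.08,1.9,0,0,0],[-0.7,0.08,1.9,0,0,0],[0,-2.5,1,0.004,0.036,0],[0,-2.5,1,0.004,0.036,0],[0,-2.5,1,0.004,0.036,0]],
], fingers=0.4)

```text
time: 19.27
tool_pos: [0.6256, -0.0652, 0.2422]
tool_rot: [0.534, 0.582, 0.402, -0.464]
contact_force: [0.9, 0.1, 0.1]
gripper_width: 0.601
```

send_rows([
  [[0,-2.5,0,0.004,0.036,0.01],[0,-2.5,0,0.004,0.036,0.01],[0,-2.5,0,0.004,0.036,0.01],[0,-2.5,0,0.004,0.036,0.02],[0,-2.5,0,0.004,0.036,0.02],[0,-2.5,0,0.004,0.036,0.02],[0,-2.5,0,0.004,0.036,0.02],[0,-2.5,-1,0,0,0.02],[0,-2.5,-1,0,0,0.02],[0,0,0,0,0,0]],
])

```text
time: 20.1
tool_pos: [0.6245, -0.2935, 0.218]
tool_rot: [0.504, 0.493, 0.512, -0.49]
contact_force: [0.1, 0.4, -0.6]
gripper_width: 0.598
```

```bash
python3 - <<'E'
from h import *
np.set_printoptions(precision=4,suppress=True)
st,im=snap('wrist','w6'); T=camT('wrist',st); print(T_tool(st)); print(st['joint_pos'])
for q in ['scoop','mat']:
  for d in manip.landmark_of(q,'wrist'): print(q,tow(d['centre'],T),d['confidence'])
snap('top','t6')
for q in ['tray_handle','tray_low','bead0']:
  for d in manip.landmark_of(q,'top'): print(q,tow(d['centre'],camT('top')),d['confidence'])
im=cv2.imread('pics/t6.png')
c=cv2.resize(im[125:275,230:400],None,fx=4,fy=4,interpolation=cv2.INTER_CUBIC); cv2.imwrite('pics/t6c.png',c)
E
```

```text
[[-0.0056  0.9994  0.034   0.6245]
 [ 0.0106  0.034  -0.9994 -0.2935]
 [-0.9999 -0.0052 -0.0108  0.218 ]
 [ 0.      0.      0.      1.    ]]
[-0.5496  0.2167  1.4555  0.0062  1.4796 -0.5843]
scoop [ 0.6007 -0.3027  0.0081] 0.86
tray_handle [0.645  0.0041 0.1552] 0.71
tray_handle [ 0.4366 -0.0036  0.0375] 0.52
tray_low [0.4373 0.0255 0.0204] 0.87
bead0 [0.4422 0.0465 0.0313] 0.62
bead0 [ 0.441  -0.0009  0.037 ] 0.61
bead0 [ 0.4583 -0.0105  0.0418] 0.51
bead0 [0.4433 0.0224 0.038 ] 0.45
bead0 [0.4628 0.019  0.0425] 0.43
```

View pics/w6.png

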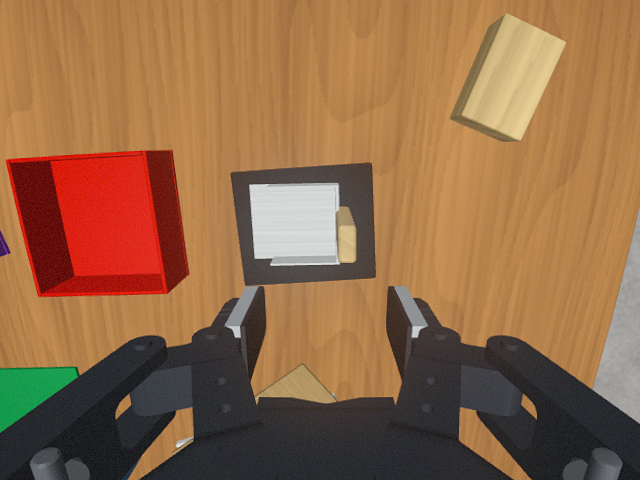

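View pics/t6c.png

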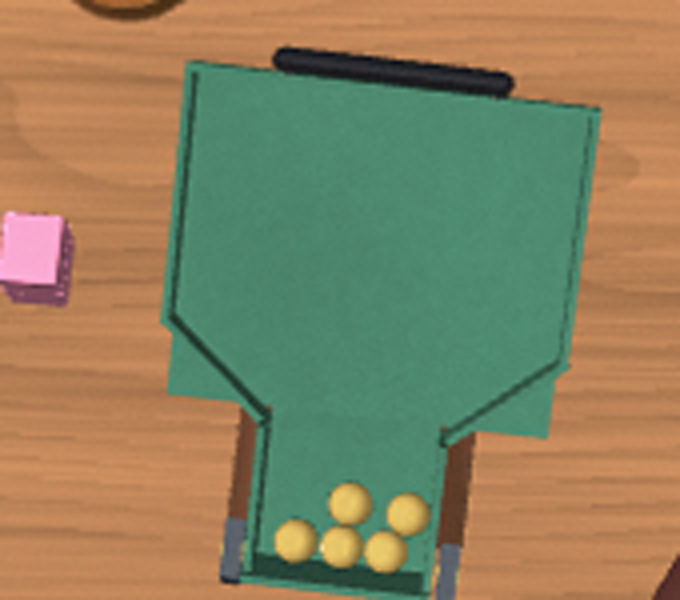

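```bash
python3 - <<'E'
import cv2
im=cv2.imread('pics/w6.png')
cv2.imwrite('pics/w6c.png',cv2.resize(im[155:295,225:385],None,fx=5,fy=5,interpolation=cv2.INTER_CUBIC)[:600])
E
```

```text
(no output)
```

View pics/w6c.png

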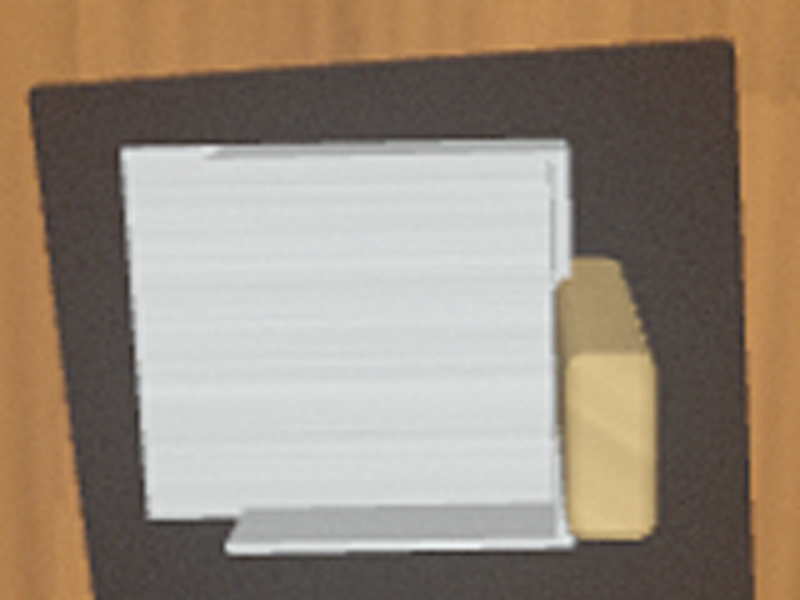

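```bash
python3 - <<'E'
from h import *
np.set_printoptions(precision=4,suppress=True)
T=camT('wrist')
def c(p,z): return onz(((p[0]+.5)/5-.5+225,(p[1]+.5)/5-.5+155),'wrist',z,T)
P=np.array([c(p,.1) for p in [(567,352),(656,352),(656,538),(569,538)]]); print(P.mean(0)); 
for i in range(4): d=P[(i+1)%4]-P[i]; print(np.hypot(*d[:2]),np.degrees(np.arctan2(d[1],d[0])))
P=np.array([c(p,.006) for p in [(122,148),(147,520)]]);print(P.mean(0),P,np.degrees(np.arctan2(*(P[0]-P[1])[[0,1]])))
P=np.array([c(p,.03) for p in [(570,142),(575,545),(228,548)]]);print('walltop',P)
P=np.array([c(p,.004) for p in [(32,90),(735,40)]]);print('mat',P)
E
```

```text
[ 0.6425 -0.2945  0.1   ]
0.013394413260259029 2.3399208275669374
0.02937215215537041 -86.4912204552044
0.013452412312274063 -177.68769465947355
0.029364543593822172 93.39589701643574
[ 0.5506 -0.3007  0.006 ] [[ 0.5485 -0.2621  0.006 ]
 [ 0.5528 -0.3393  0.006 ]] -3.1804036365153214
walltop [[ 0.6365 -0.2552  0.03  ]
 [ 0.6413 -0.3333  0.03  ]
 [ 0.5734 -0.3367  0.03  ]]
mat [[ 0.5302 -0.2514  0.004 ]
 [ 0.6689 -0.2363  0.004 ]]
```

send_rows([
  [[0.85,-0.15,-2,-0.005,-0.003,0.01],[0.8,-0.15,-2,-0.005,-0.003,0.01],[0,0,-2.2,0,0,0],[0,0,-2.2,0,0,0],[0,0,-2.2,0,0,0],[0,0,-2,0,0,0],[0,0,-1.6,0,0,0],[0,0,-1.2,0,0,0],[0,0,-0.9,0,0,0],[0,0,0,0,0,0],[0,0,0,0,0,0]],
])

```text
time: 21.37
tool_pos: [0.6427, -0.293, 0.0575]
tool_rot: [0.515, 0.486, 0.513, -0.484]
contact_force: [0.4, -0.2, 0.2]
gripper_width: 0.594
```

```bash
python3 - <<'E'
from h import *
np.set_printoptions(precision=4,suppress=True)
st,im=snap('wrist','w7'); T=camT('wrist',st); print(T_tool(st))
E
```

```text
[[ 0.0038  0.9983  0.0574  0.6427]
 [ 0.0005  0.0574 -0.9983 -0.293 ]
 [-1.      0.0038 -0.0003  0.0575]
 [ 0.      0.      0.      1.    ]]
```

View pics/w7.png

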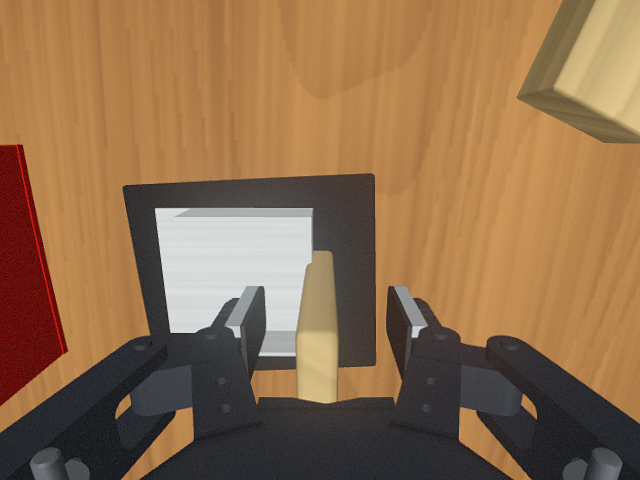

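send_rows([
  [[-0.3,-0.3,-0.3,0,0,0],[0,0,0,0,0,0],[0,0,0,0,0,0]],
])

```text
time: 21.67
tool_pos: [0.6396, -0.2965, 0.0549]
tool_rot: [0.515, 0.487, 0.513, -0.484]
contact_force: [0.1, -0.2, -0.2]
gripper_width: 0.6
```

send_rows([
  [[0,0,0,0,0,0],[0,0,0,0,0,0],[0,0,0,0,0,0],[0,0,0,0,0,0],[0,0,0,0,0,0],[0,0,0,0,0,0],[0,0,0,0,0,0],[0,0,0,0,0,0]],
], fingers=1)

```text
time: 22.33
tool_pos: [0.6399, -0.2961, 0.0546]
tool_rot: [0.515, 0.487, 0.513, -0.484]
contact_force: [1.3, 0.2, 2.2]
gripper_width: 0.154
```

```bash
python3 - <<'E'
from h import *
np.set_printoptions(precision=4,suppress=True)
st=manip.state(); print(T_tool(st)); snap('top','t8')
for c in ['top','side','wrist']:
  if c!='top': snap(c,c+'8')
  for q in ['scoop','mat']:
    for d in manip.landmark_of(q,c): print(c,q,tow(d['centre'],camT(c,st)),d['confidence'])
E
```

```text
[[ 0.0044  0.9983  0.0574  0.6399]
 [ 0.0002  0.0574 -0.9984 -0.2961]
 [-1.      0.0044  0.      0.0546]
 [ 0.      0.      0.      1.    ]]
top mat [0.4307 0.332  0.0021] 0.32
side scoop [ 0.5977 -0.3004  0.0089] 0.96
side scoop [ 0.7797 -0.157  -0.0011] 0.21
side mat [ 0.6044 -0.31   -0.0003] 0.82
wrist scoop [ 0.6001 -0.3028  0.0045] 0.82
```

View pics/wrist8.png

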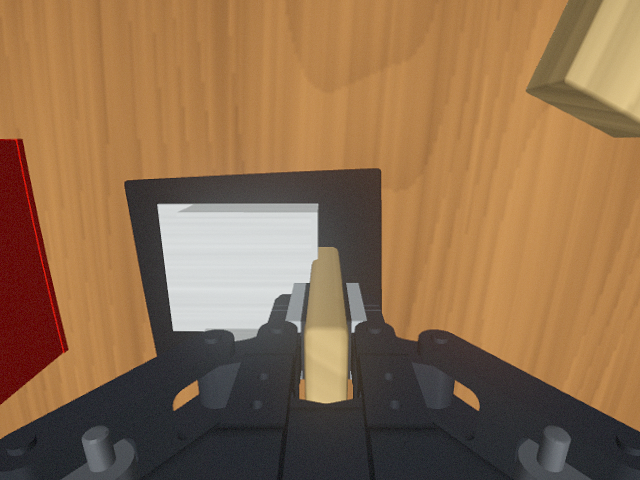

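```bash
python3 - <<'E'
import cv2
im=cv2.imread('pics/wrist8.png')
cv2.imwrite('pics/w8c.png',cv2.resize(im[190:350,145:345],None,fx=4,fy=3.75,interpolation=cv2.INTER_CUBIC)[:600])
E
```

```text
(no output)
```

View pics/w8c.png

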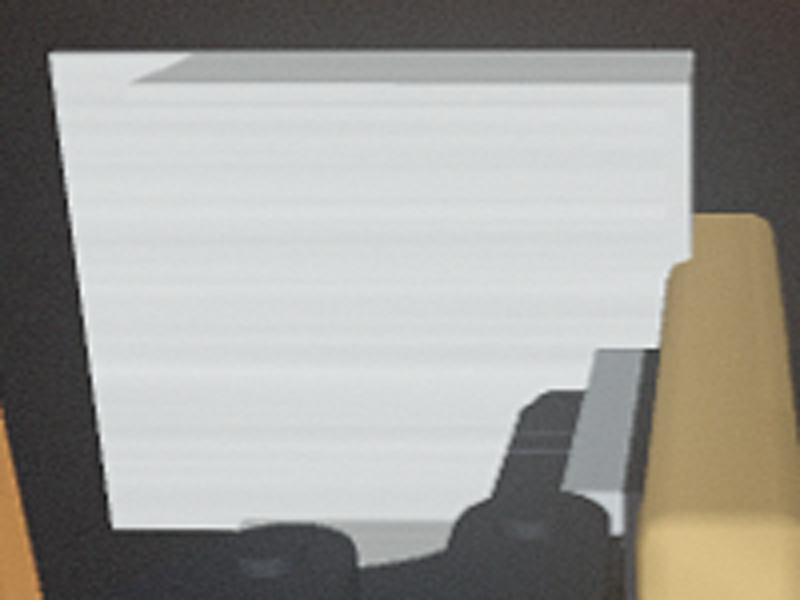

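```bash
python3 - <<'E'
from h import *
np.set_printoptions(precision=4,suppress=True)
st=manip.state();TT=T_tool(st);T=camT('wrist',st)
def c(p,z): return onz(((p[0]+.5)/4-.5+145,(p[1]+.5)/3.75-.5+190),'wrist',z,T)
def S(p): # world -> scoop axes rel TCP
    t=TT[:3,:3].T@(p-TT[:3,3]); return np.array([t[1],-t[2],-t[0]])*1000
for p in [(49,52),(111,527)]: print(S(c(p,.006)))
for p in [(693,52)]: print('wall top back',S(c(p,.03)))
E
```

```text
[-91.8999  35.6208 -48.208 ]
[-92.0681 -40.8274 -48.2083]
wall top back [ -3.9193  39.3233 -24.5998]
```

```bash
cat > tray.py <<'E'
from h import *
def tray_T(x,y,yaw,th,z=.02):
    Rz=R.from_euler('z',yaw).as_matrix()@R.from_euler('y',-th).as_matrix()
    T=np.eye(4);T[:3,:3]=Rz;T[:3,3]=[x,y,z];return T
M=1e-3
segs=[]
for s in (1,-1):
    segs+= [((0,42*s,40),(70,42*s,40)),((70,42*s,24),(115,95*s,24)),((115,95*s,24),(235,95*s,24)),((0,42*s,0),(70,42*s,0)),((235,95*s,0),(235,95*s,24))]
segs+=[((0,-42,48),(0,42,48)),((0,-42,0),(0,42,0)),((235,-95,24),(235,95,24)),((239,-99,24),(239,99,24)),((247,-50,55),(247,50,55)),((-4,-42,48),(-4,42,48))]
def draw(im,cam,Tt,Tc,o,s):
    for a,b in segs:
        pts=[]
        for t in np.linspace(0,1,2):
            P=tow((np.array(a)*(1-t)+np.array(b)*t)*M,Tt); u=proj(P,cam,Tc); pts.append(tuple(int(v) for v in ((u-np.array(o)+.5)*s-.5).round()))
        cv2.line(im,pts[0],pts[1],(0,0,255),1,cv2.LINE_AA)
    return im
E
python3 - <<'E'
from tray import *
T=tray_T(.4346,.0269,np.radians(-6.4),.351)
im=cv2.imread('pics/t6.png'); c=cv2.resize(im[130:280,255:395],None,fx=4,fy=4,interpolation=cv2.INTER_CUBIC)
cv2.imwrite('pics/ov6.png',draw(c,'top',T,camT('top'),(255,130),4))
E
```

```text
(no output)
```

View pics/ov6.png

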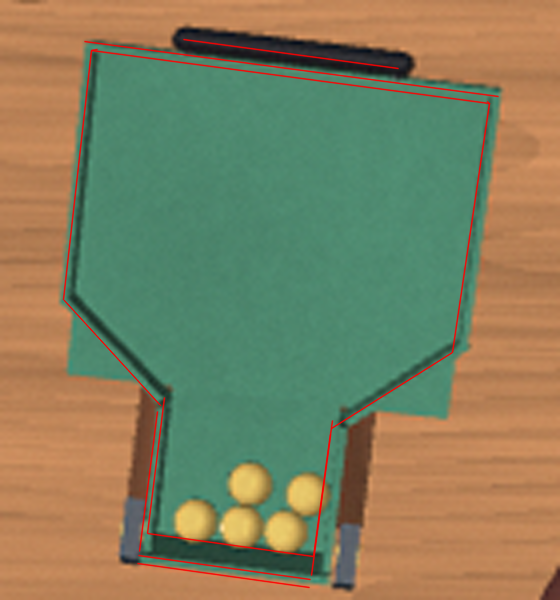

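```bash
python3 - <<'E'
from tray import *
T=tray_T(.4375,.0232,np.radians(-6.0),.351)
im=cv2.imread('pics/t6.png'); c=cv2.resize(im[130:280,255:395],None,fx=4,fy=4,interpolation=cv2.INTER_CUBIC)
cv2.imwrite('pics/ov6b.png',draw(c,'top',T,camT('top'),(255,130),4))
im=cv2.imread('pics/side8.png'); c=cv2.resize(im[180:310,270:430],None,fx=5,fy=4.5,interpolation=cv2.INTER_CUBIC)
c=cv2.resize(im[180:300,270:430],None,fx=5,fy=5,interpolation=cv2.INTER_CUBIC)
cv2.imwrite('pics/ov8s.png',draw(c,'side',T,camT('side'),(270,180),5))
E
```

```text
(no output)
```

View pics/ov6b.png

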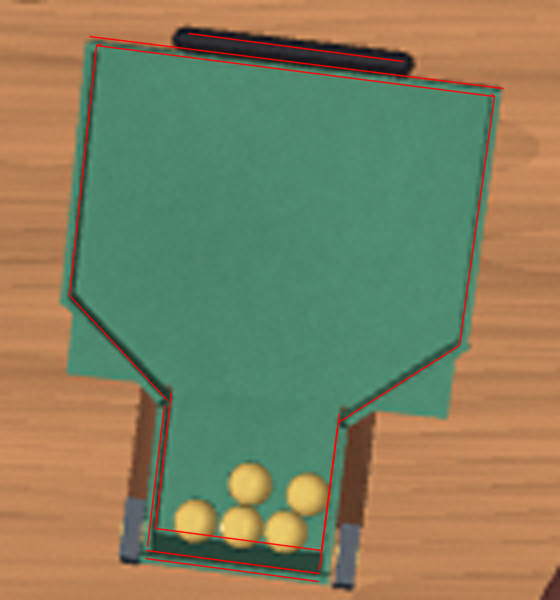

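View pics/ov8s.png

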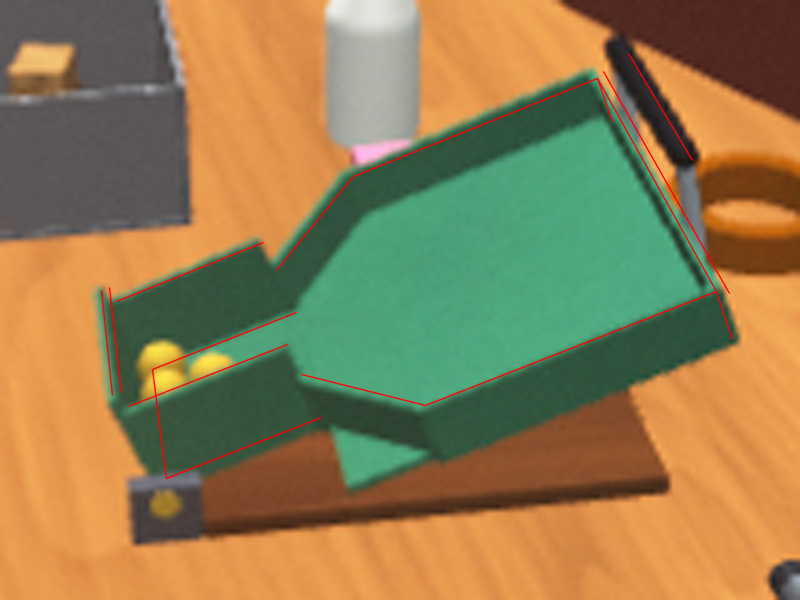

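```bash
cat > plan.py <<'E'
from tray import *
import json
np.set_printoptions(precision=3,suppress=True)
# scoop pose at grasp
def save_rel(offy=-.0015,zund=.004):
    st=manip.state();TT=T_tool(st)
    yaw=np.arctan2(TT[1,1],TT[0,1]); Ts=np.eye(4);Ts[:3,:3]=R.from_euler('z',yaw).as_matrix()
    o=TT[:3,3]+Ts[:3,:3]@np.array([-.041,offy,0]); o[2]=zund; Ts[:3,3]=o
    rel=np.linalg.inv(TT)@Ts; np.save('rel.npy',rel); print(Ts)
def rel(): return np.load('rel.npy')
TR=dict(x=.436,y=.0238,yaw=np.radians(-6.0),th=.351)
def TRAY(): return tray_T(**TR)
def scoop_in_tray(lipx,lipy,lipz,pitch):  # pitch extra lip-down (+) rad, lip underside point given
    A=np.eye(4);A[:3,:3]=R.from_euler('y',-pitch).as_matrix(); A[:3,3]=np.array([lipx,lipy,lipz])-A[:3,:3]@np.array([-.05,0,0]); return TRAY()@A
def tcp_for(Ts): return Ts@np.linalg.inv(rel())
def delta(Ttcp,show=True):
    TT=T_tool(manip.state()); d=(Ttcp[:3,3]-TT[:3,3])*100; rv=R.from_matrix(Ttcp[:3,:3]@TT[:3,:3].T).as_rotvec()
    if show: print('target tcp',Ttcp[:3,3],'d cm',d,'len',np.linalg.norm(d),'rot',rv,np.degrees(np.linalg.norm(rv)))
    return d,rv
def now_scoop(): return T_tool(manip.state())@rel()
def lip_in_tray():
    A=np.linalg.inv(TRAY())@now_scoop(); p=tow([-.05,0,0],A); b=tow([.037,0,0],A); print('lip in tray mm',p*1000,'back',b*1000,'euler zyx deg',R.from_matrix(A[:3,:3]).as_euler('ZYX',degrees=True))
E
python3 - <<'E'
from plan import *
save_rel()
delta(tcp_for(scoop_in_tray(.065,0,.06,.05)))
E
```

```text
[[ 0.998 -0.057  0.     0.599]
 [ 0.057  0.998  0.    -0.3  ]
 [ 0.     0.     1.     0.004]
 [ 0.     0.     0.     1.   ]]
target tcp [0.54  0.014 0.181] d cm [-9.987 31.053 12.62 ] len 34.97517145067914 rot [-0.01  -0.401 -0.16 ] 24.757328905436434
```

send_rows([
  [[0,0,1,0,0,0],[0,0,2.5,0,0,0],[0,0,3,0,0,0],[0,0,3,0,0,0],[0,0,3,0,0,0],[0,0,3,0,0,0],[-0.5,1.5,0.5,0,0,0],[-0.5,1.5,0,0,0,0]],
])

```text
time: 23.45
tool_pos: [0.6302, -0.267, 0.2181]
tool_rot: [0.516, 0.487, 0.511, -0.484]
contact_force: [0.1, 0.6, -1.2]
gripper_width: 0.159
```

send_rows([
  [[-0.7,2.3,0,-0.001,-0.033,-0.013],[-0.7,2.3,0,-0.001,-0.033,-0.013],[-0.7,2.3,0,-0.001,-0.033,-0.013],[-0.7,2.3,0,-0.001,-0.033,-0.013],[-0.7,2.3,0,-0.001,-0.033,-0.013],[-0.7,2.3,0,-0.001,-0.033,-0.013],[-0.7,2.3,0,-0.001,-0.033,-0.013],[-0.7,2.3,0,-0.001,-0.033,-0.013],[-0.7,2.3,0,-0.001,-0.033,-0.013],[-0.7,2.3,0,-0.001,-0.033,-0.013],[-0.7,2.3,0,-0.001,-0.033,-0.013],[-0.7,2.3,0,-0.001,-0.033,-0.013]],
])

```text
time: 24.45
tool_pos: [0.5438, 0.0109, 0.2128]
tool_rot: [0.569, 0.607, 0.36, -0.422]
contact_force: [-0.5, -1.0, -0.5]
gripper_width: 0.152
```

```bash
python3 - <<'E'
from plan import *
snap('side','s9'); snap('top','t9'); snap('wrist','w9')
delta(tcp_for(scoop_in_tray(.065,0,.06,.05))); lip_in_tray()
E
```

```text
target tcp [0.54  0.014 0.181] d cm [-0.365  0.303 -3.182] len 3.217037560902663 rot [ 0.002 -0.009 -0.006] 0.6585449167493206
lip in tray mm [79.167 -3.307 89.325] back [166.092  -2.697  92.884] euler zyx deg [ 0.402 -2.344 -0.055]
```

View pics/s9.png

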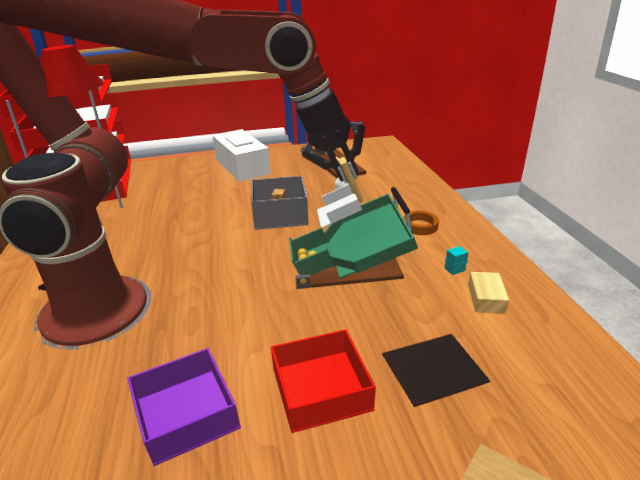

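View pics/w9.png

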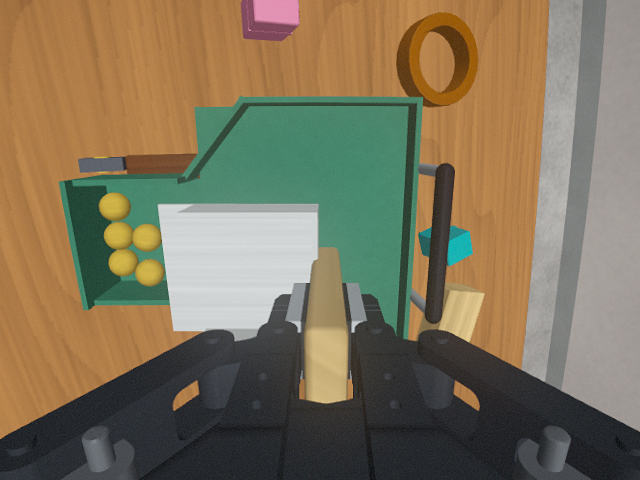

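```bash
python3 - <<'E'
from plan import *
delta(tcp_for(scoop_in_tray(.068,0,.025,.06)))
E
```

```text
target tcp [0.554 0.013 0.15 ] d cm [ 1.03   0.157 -6.302] len 6.387110368117281 rot [ 0.001 -0.019 -0.006] 1.1653112489886936
```

send_rows([
  [[0.25,0.05,-1.5,0,-0.004,-0.001],[0.25,0.05,-1.5,0,-0.004,-0.001],[0.25,0.05,-1.3,0,-0.004,-0.001],[0.25,0.0,-1,0,-0.004,-0.001],[0,0,-1,0,-0.004,-0.002],[0,0,0,0,0,0],[0,0,0,0,0,0]],
])

```text
time: 25.18
tool_pos: [0.555, 0.0109, 0.1502]
tool_rot: [0.571, 0.612, 0.353, -0.417]
contact_force: [0.3, 0.1, -0.5]
gripper_width: 0.153
```

```bash
python3 - <<'E'
from plan import *
snap('top','t10'); snap('wrist','w10')
lip_in_tray()
im=cv2.imread('pics/w10.png'); cv2.imwrite('pics/w10c.png',cv2.resize(im[150:350,50:330],None,fx=2.8,fy=2.8,interpolation=cv2.INTER_CUBIC))
E
```

```text
lip in tray mm [71.18  -1.512 26.11 ] back [157.997  -1.714  31.74 ] euler zyx deg [-0.133 -3.711 -0.111]
```

View pics/w10c.png

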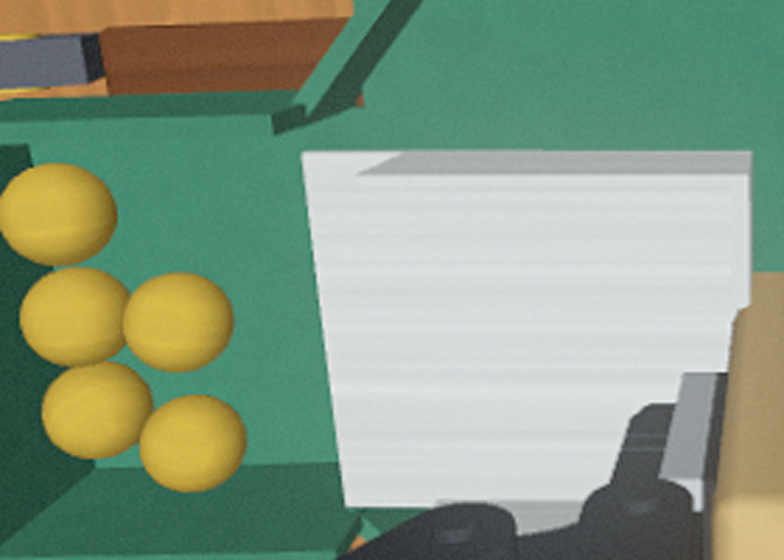

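```bash
python3 - <<'E'
from plan import *
Tc=camT('wrist'); TI=np.linalg.inv(TRAY())
def pt(p,zt):
    uv=((p[0]+.5)/2.8-.5+50,(p[1]+.5)/2.8-.5+150)
    o,v=ray(uv,'wrist',Tc); o=tow(o,TI); v=TI[:3,:3]@v; return (o+v*(zt-o[2])/v[2])*1000
print('lip',pt((302,152),.028),pt((345,505),.028))
print('+y top',pt((40,122),.04),pt((270,114),.04))
print('-y floor',pt((150,466),0),pt((335,462),0))
print('low wall floor',pt((93,466),0))
E
```

```text
lip [71.081 35.424 28.   ] [ 70.681 -40.728  28.   ]
+y top [28.96 43.71 40.  ] [70.88  44.328 40.   ]
-y floor [ 13.878 -44.449   0.   ] [ 58.549 -44.334   0.   ]
low wall floor [  0.022 -44.206   0.   ]
```

```bash
python3 - <<'E'
from plan import *
delta(tcp_for(scoop_in_tray(.066,.0012,.003,.06)))
E
```

```text
target tcp [0.56  0.014 0.128] d cm [ 0.375  0.244 -2.378] len 2.419684263298421 rot [0.001 0.005 0.003] 0.32623404431644115
```

send_rows([
  [[0.1,0.12,-0.8,0,0.002,0.001],[0.1,0.12,-0.8,0,0.002,0.001],[0.1,0,-0.5,0,0.001,0.001],[0.08,0,-0.3,0,0,0],[0,0,0,0,0,0],[0,0,0,0,0,0]],
])

```text
time: 25.78
tool_pos: [0.5592, 0.014, 0.1268]
tool_rot: [0.571, 0.611, 0.355, -0.417]
contact_force: [1.1, 1.2, -1.4]
gripper_width: 0.153
```

```bash
python3 - <<'E'
from plan import *
snap('top','t11'); snap('wrist','w11'); 
lip_in_tray(); print(manip.state()['contact_force'])
im=cv2.imread('pics/w11.png'); cv2.imwrite('pics/w11c.png',cv2.resize(im[150:350,50:330],None,fx=2.8,fy=2.8,interpolation=cv2.INTER_CUBIC))
delta(tcp_for(scoop_in_tray(.066,.0012,0,.06)))
delta(tcp_for(scoop_in_tray(.026,.0012,0,.06)))
delta(tcp_for(scoop_in_tray(.002,.0012,0,.06)))
E
```

```text
lip in tray mm [65.415  1.399  2.412] back [152.263   1.489   7.563] euler zyx deg [ 0.059 -3.394 -0.065]
[-0.138  0.653 -0.648]
target tcp [0.561 0.013 0.125] d cm [ 0.127 -0.048 -0.201] len 0.24309701095408318 rot [ 0.001 -0.001 -0.001] 0.09594826049042454
target tcp [0.523 0.017 0.112] d cm [-3.608  0.344 -1.577] len 3.9527164957645997 rot [ 0.001 -0.001 -0.001] 0.09594826049042454
target tcp [0.501 0.02  0.103] d cm [-5.85   0.58  -2.402] len 6.3500307573572 rot [ 0.001 -0.001 -0.001] 0.09594826049042454
```

View pics/w11c.png

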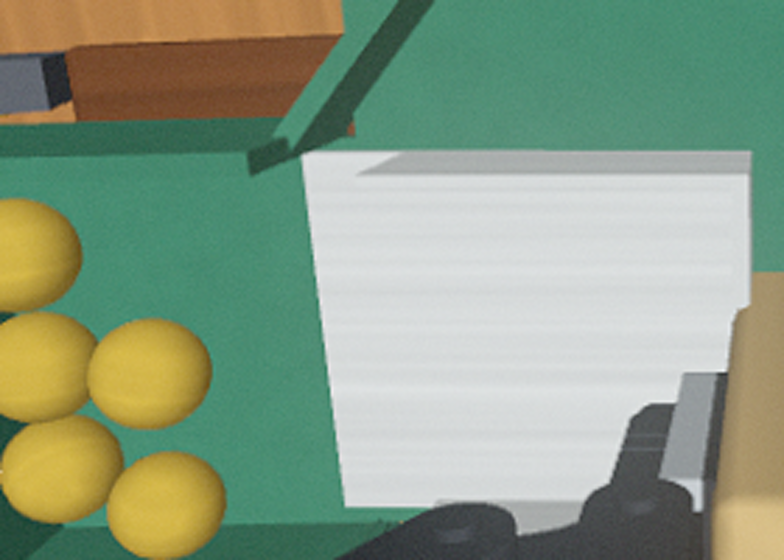

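The scoop is centred in the channel with about 4 mm to each wall, and the beads lie ahead of the lip. I'm pressing the lip to the floor and sliding down.

send_rows([
  [[0.1,0,-0.2,0,0,0],[0,0,-0.1,0,0,0],[0,0,0,0,0,0]],
])

```text
time: 26.13
tool_pos: [0.5612, 0.0138, 0.126]
tool_rot: [0.572, 0.611, 0.354, -0.417]
contact_force: [-2.9, -0.8, 5.3]
gripper_width: 0.158
```

send_rows([
  [[-0.28,0.03,-0.1,0,0,0],[-0.28,0.03,-0.1,0,0,0],[-0.28,0.03,-0.1,0,0,0],[-0.28,0.03,-0.1,0,0,0],[-0.28,0.03,-0.1,0,0,0],[-0.28,0.03,-0.1,0,0,0],[-0.28,0.03,-0.1,0,0,0],[0,0,0,0,0,0]],
])

```text
time: 26.8
tool_pos: [0.5415, 0.0159, 0.1188]
tool_rot: [0.572, 0.612, 0.354, -0.416]
contact_force: [-0.3, -1.4, 5.6]
gripper_width: 0.16
```

```bash
python3 - <<'E'
from plan import *
snap('top','t12'); snap('wrist','w12'); 
lip_in_tray(); print(manip.state()['contact_force'])
im=cv2.imread('pics/w12.png'); cv2.imwrite('pics/w12c.png',cv2.resize(im[150:350,50:330],None,fx=2.8,fy=2.8,interpolation=cv2.INTER_CUBIC))
delta(tcp_for(scoop_in_tray(.002,.0012,0,.06)))
E
```

```text
lip in tray mm [45.556  1.502  0.287] back [132.392   1.582   5.628] euler zyx deg [ 0.052 -3.52  -0.066]
[-0.759 -1.459  5.484]
target tcp [0.501 0.02  0.103] d cm [-4.051  0.381 -1.533] len 4.347813341239911 rot [ 0.002  0.001 -0.   ] 0.11586460023152627
```

View pics/w12c.png

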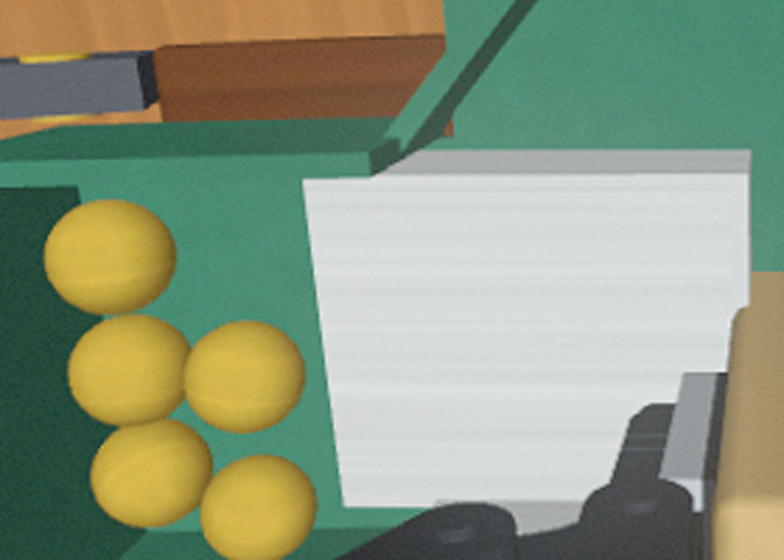

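send_rows([
  [[-0.28,0.03,-0.1,0,0,0],[-0.28,0.03,-0.1,0,0,0],[-0.28,0.03,-0.1,0,0,0],[-0.28,0.03,-0.1,0,0,0],[-0.28,0.03,-0.1,0,0,0],[-0.28,0.03,-0.1,0,0,0],[0,0,0,0,0,0]],
])

```text
time: 27.48
tool_pos: [0.5241, 0.0178, 0.1121]
tool_rot: [0.572, 0.611, 0.354, -0.417]
contact_force: [-0.6, -0.4, 5.9]
gripper_width: 0.154
```

```bash
python3 - <<'E'
from plan import *
snap('wrist','w13'); 
lip_in_tray(); print(manip.state()['contact_force'])
im=cv2.imread('pics/w13.png'); cv2.imwrite('pics/w13c.png',cv2.resize(im[150:350,50:330],None,fx=2.8,fy=2.8,interpolation=cv2.INTER_CUBIC))
E
```

```text
lip in tray mm [26.739  1.549  0.056] back [113.582   1.638   5.286] euler zyx deg [ 0.059 -3.446 -0.067]
[-1.172 -0.564  5.909]
```

View pics/w13c.png

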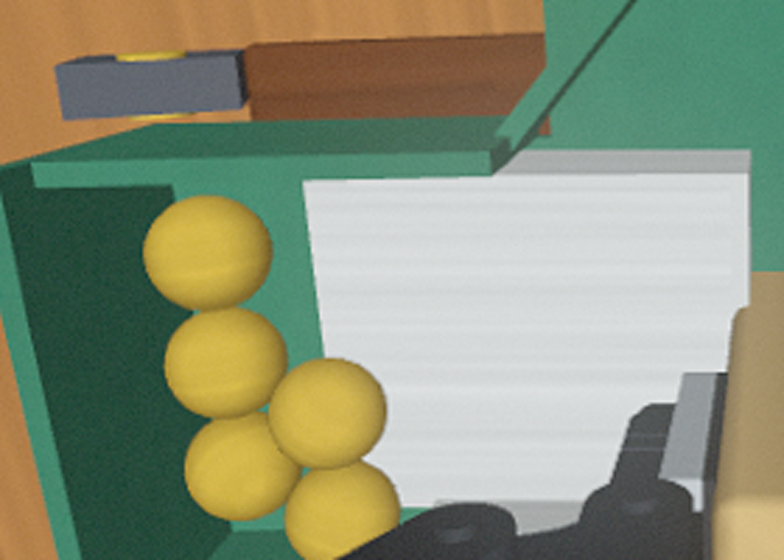

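send_rows([
  [[-0.28,0.03,-0.1,0,0,0],[-0.28,0.03,-0.1,0,0,0],[-0.28,0.03,-0.1,0,0,0],[-0.28,0.03,-0.1,0,0,0],[0,0,0,0,0,0]],
])

```text
time: 27.95
tool_pos: [0.5132, 0.0188, 0.1081]
tool_rot: [0.572, 0.611, 0.354, -0.416]
contact_force: [0.7, -0.9, 4.9]
gripper_width: 0.152
```

```bash
python3 - <<'E'
from plan import *
snap('wrist','w14'); snap('side','s14')
lip_in_tray(); print(manip.state()['contact_force'])
im=cv2.imread('pics/w14.png'); a=cv2.resize(im[150:350,50:330],None,fx=2.8,fy=2.8,interpolation=cv2.INTER_CUBIC)
cv2.imwrite('pics/w14c.png',a)
E
```

```text
lip in tray mm [15.11   1.473  0.047] back [101.948   1.57    5.353] euler zyx deg [ 0.064 -3.496 -0.078]
[ 1.373 -1.668  4.331]
```

View pics/w14c.png

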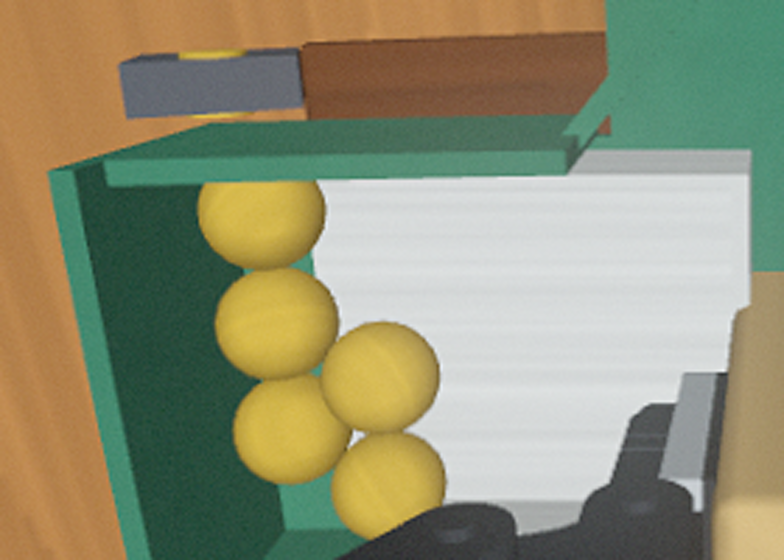

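send_rows([
  [[-0.24,0.02,-0.09,0,0,0],[-0.24,0.02,-0.09,0,0,0],[-0.24,0.02,-0.09,0,0,0],[-0.24,0.02,-0.09,0,0,0],[0,0,0,0,0,0]],
])

```text
time: 28.47
tool_pos: [0.5036, 0.019, 0.1046]
tool_rot: [0.573, 0.611, 0.354, -0.417]
contact_force: [0.8, -0.9, 4.0]
gripper_width: 0.16
```

```bash
python3 - <<'E'
from plan import *
snap('wrist','w15'); snap('side','s15')
lip_in_tray(); print(manip.state()['contact_force'])
im=cv2.imread('pics/w15.png'); a=cv2.resize(im[150:350,50:330],None,fx=2.8,fy=2.8,interpolation=cv2.INTER_CUBIC)
cv2.imwrite('pics/w15c.png',a)
E
```

```text
lip in tray mm [ 4.482  0.975 -0.091] back [91.326  1.085  5.124] euler zyx deg [ 0.073 -3.437 -0.107]
[-0.006 -2.361  6.294]
```

View pics/w15c.png

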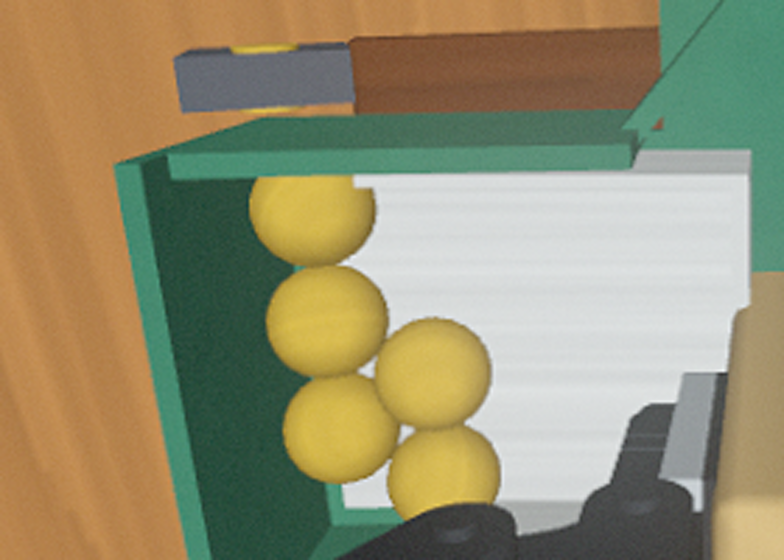

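send_rows([
  [[-0.15,0.02,-0.05,0,0,0],[-0.15,0.02,-0.05,0,0,0],[0,0,0,0,0,0]],
])

```text
time: 28.82
tool_pos: [0.5, 0.0203, 0.1028]
tool_rot: [0.571, 0.611, 0.355, -0.417]
contact_force: [0.5, -0.0, 5.2]
gripper_width: 0.16
```

```bash
python3 - <<'E'
from plan import *
snap('wrist','w16'); snap('side','s16')
lip_in_tray(); print(manip.state()['contact_force'])
im=cv2.imread('pics/w16.png'); a=cv2.resize(im[150:350,50:330],None,fx=2.8,fy=2.8,interpolation=cv2.INTER_CUBIC)
cv2.imwrite('pics/w16c.png',a)
E
```

```text
lip in tray mm [ 0.746  1.612 -0.182] back [87.595  1.68   4.94 ] euler zyx deg [ 0.045 -3.375 -0.048]
[ 0.291 -1.293  6.482]
```

View pics/w16c.png

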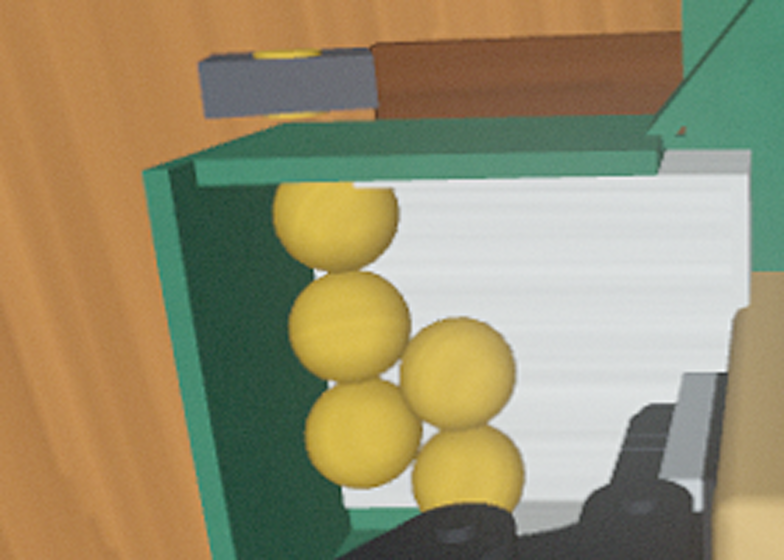

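All five beads sit on the scoop floor, with the lip at the low wall. I'm planning the lip-up rotation behind the end wall.

```bash
cat >> plan.py <<'E'
def seq(poses,start=None):
    P=T_tool(manip.state()) if start is None else start
    for n,Tt in poses:
        d=(Tt[:3,3]-P[:3,3])*100; rv=R.from_matrix(Tt[:3,:3]@P[:3,:3].T).as_rotvec(); print(n,'d',d,'rot',rv); P=Tt
E
python3 - <<'E'
from plan import *
ws=[]
for p,h in [(3,6),(10,18),(17,29.5),(24,40),(30,49),(36,58)]:
    ws.append((p,tcp_for(scoop_in_tray(.003,.0012,h/1000,-np.radians(p)))))
seq(ws)
E
```

```text
3 d [ 0.868 -0.144 -0.096] rot [ 0.013  0.111 -0.   ]
10 d [ 0.447 -0.047  0.192] rot [ 0.013  0.122 -0.   ]
17 d [ 0.345 -0.036  0.047] rot [ 0.013  0.122 -0.   ]
24 d [ 0.248 -0.026 -0.129] rot [ 0.013  0.122 -0.   ]
30 d [ 0.102 -0.011 -0.164] rot [0.011 0.104 0.   ]
36 d [-0.005  0.001 -0.202] rot [ 0.011  0.104 -0.   ]
```

send_rows([
  [[0.3,-0.05,-0.02,0.004,0.037,0],[0.28,-0.05,-0.04,0.004,0.037,0],[0.28,-0.04,-0.04,0.004,0.037,0],[0.22,-0.02,0.1,0.006,0.061,0],[0.22,-0.02,0.09,0.006,0.061,0],[0.17,-0.02,0.03,0.006,0.061,0],[0.17,-0.02,0.02,0.006,0.061,0],[0,0,0,0,0,0],[0,0,0,0,0,0]],
])

```text
time: 29.67
tool_pos: [0.5153, 0.0183, 0.102]
tool_rot: [0.488, 0.537, 0.458, -0.513]
contact_force: [-0.6, -0.0, -3.2]
gripper_width: 0.153
```

```bash
python3 - <<'E'
from plan import *
snap('wrist','w17'); snap('side','s17')
lip_in_tray(); print(manip.state()['contact_force'])
ws=[]
for p,h in [(17,29.5),(24,40),(30,49),(36,58)]:
    ws.append((p,tcp_for(scoop_in_tray(.003,.0012,h/1000,-np.radians(p)))))
seq(ws)
im=cv2.imread('pics/w17.png'); a=cv2.resize(im[150:350,50:330],None,fx=2.8,fy=2.8,interpolation=cv2.INTER_CUBIC)
cv2.imwrite('pics/w17c.png',a)
im=cv2.imread('pics/s17.png'); c=cv2.resize(im[150:300,260:440],None,fx=4,fy=4,interpolation=cv2.INTER_CUBIC)
cv2.imwrite('pics/s17c.png',c)
E
```

```text
lip in tray mm [ 0.546  1.091 28.745] back [83.651  1.198  3.003] euler zyx deg [ 0.074 17.21  -0.1  ]
[ 0.348 -0.037 -1.823]
17 d [ 0.182 -0.03   0.188] rot [ 0.002 -0.004 -0.001]
24 d [ 0.248 -0.026 -0.129] rot [ 0.013  0.122 -0.   ]
30 d [ 0.102 -0.011 -0.164] rot [0.011 0.104 0.   ]
36 d [-0.005  0.001 -0.202] rot [ 0.011  0.104 -0.   ]
```

View pics/w17c.png

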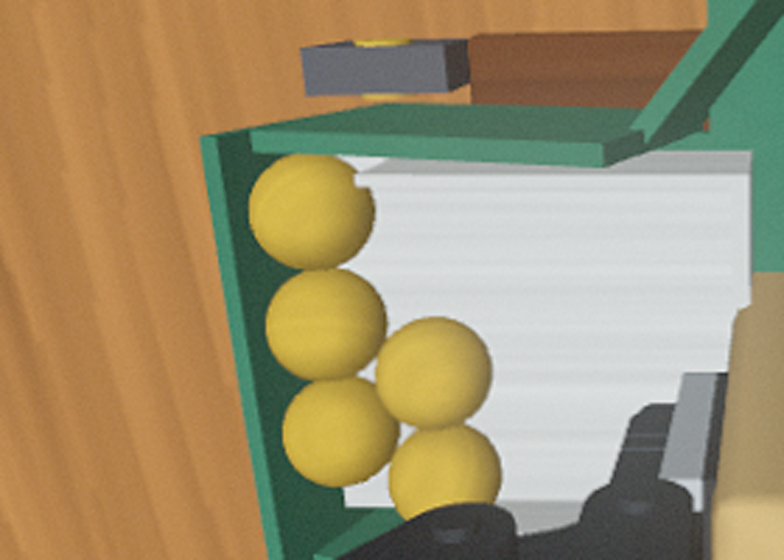

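View pics/s17c.png

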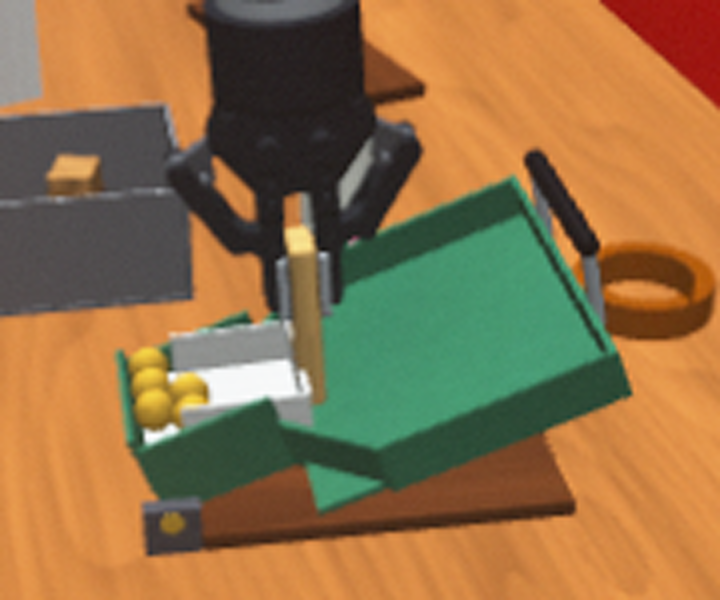

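send_rows([
  [[0.1,-0.02,0.15,0.003,0.03,0],[0.1,-0.02,0.05,0.003,0.03,0],[0.1,-0.01,-0.05,0.004,0.036,0],[0.06,-0.01,-0.05,0.003,0.03,0],[0.05,0,-0.05,0.004,0.037,0],[0.05,0,-0.06,0.004,0.037,0],[0.02,0,-0.06,0.003,0.03,0],[0,0,-0.06,0.004,0.036,0],[0,0,-0.07,0.004,0.036,0],[0,0,-0.05,0.003,0.03,0],[0,0,0,0,0,0],[0,0,0,0,0,0]],
])

```text
time: 30.77
tool_pos: [0.5205, 0.0175, 0.1009]
tool_rot: [-0.397, -0.454, -0.541, 0.586]
contact_force: [-0.1, -0.1, -2.6]
gripper_width: 0.158
```

```bash
python3 - <<'E'
from plan import *
snap('wrist','w18'); snap('side','s18')
lip_in_tray(); print(manip.state()['contact_force'],manip.state()['joint_pos'])
im=cv2.imread('pics/w18.png'); a=cv2.resize(im[150:350,50:330],None,fx=2.8,fy=2.8,interpolation=cv2.INTER_CUBIC)
cv2.imwrite('pics/w18c.png',a)
im=cv2.imread('pics/s18.png'); c=cv2.resize(im[150:300,260:440],None,fx=4,fy=4,interpolation=cv2.INTER_CUBIC)
cv2.imwrite('pics/s18c.png',c)
E
```

```text
lip in tray mm [ 4.282  0.9   60.1  ] back [74.507  1.012  8.745] euler zyx deg [ 0.091 36.177 -0.076]
[-0.233 -0.164 -1.769] [-0.108  0.112  1.795 -0.003  1.511 -0.004]
```

View pics/w18c.png

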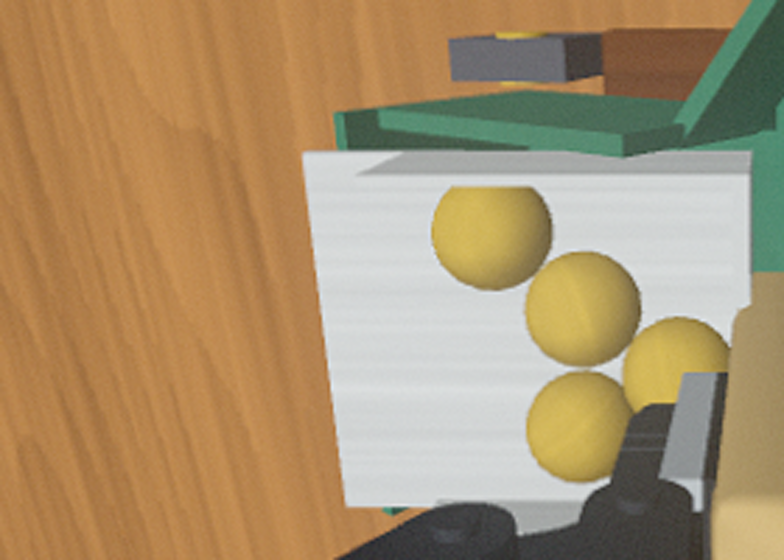

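View pics/s18c.png

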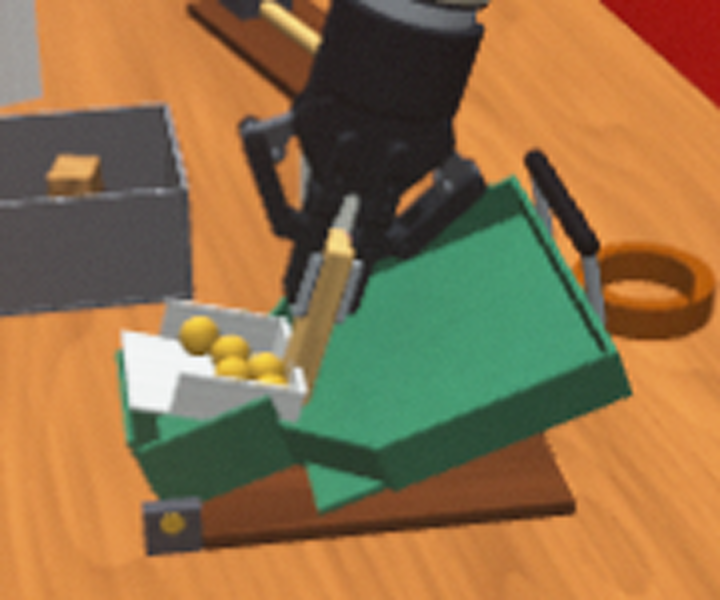

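All five beads are inside the scoop's side walls with the lip up about 16°. I'm lifting and carrying gently to the red tub.

send_rows([
  [[0,0,0.4,0,0,0],[0,0,0.8,0,0,0],[0,0,1.3,0,0,0],[0,0,1.6,0,0,0],[0,0,1.6,0,0,0],[0,0,1.6,0,0,0],[0,0,1.6,0,0,0],[0,0,1.3,0,0,0],[0,0,0.9,0,0,0],[0,0,0.5,0,0,0],[0,0,0,0,0,0]],
])

```text
time: 31.78
tool_pos: [0.5219, 0.0173, 0.2191]
tool_rot: [-0.398, -0.455, -0.54, 0.585]
contact_force: [0.8, -0.4, -1.5]
gripper_width: 0.156
```

```bash
python3 - <<'E'
from plan import *
snap('top','t19');snap('wrist','w19');snap('side','s19')
a=cv2.imread('pics/t19.png')[140:270,250:410]; b=cv2.imread('pics/w19.png')[150:350,50:330]; 
cv2.imwrite('pics/m19.png',np.hstack([cv2.resize(a,(400,325),interpolation=2),cv2.resize(b,(400,325),interpolation=2)]))
Ts=now_scoop();print(Ts); print(R.from_matrix(Ts[:3,:3]).as_euler('ZYX',degrees=True))
s=cv2.imread('pics/side0.png') 
E
```

```text
[[ 0.955  0.103  0.278  0.467]
 [-0.099  0.995 -0.027  0.021]
 [-0.279 -0.002  0.96   0.179]
 [ 0.     0.     0.     1.   ]]
[-5.931 16.189 -0.111]
```

View pics/m19.png

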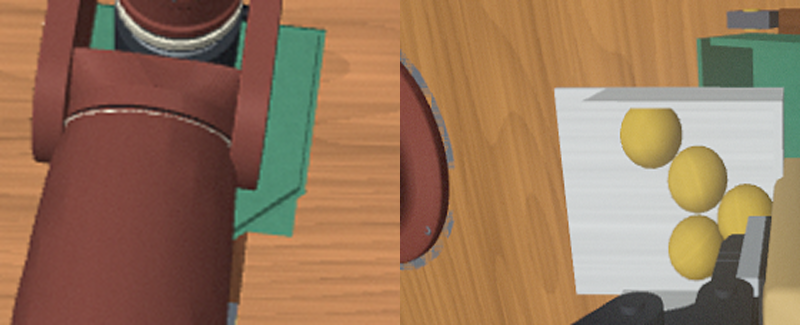

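```bash
cat >> plan.py <<'E'
def scoop_w(lip,yawd,pitch_up_d):
    A=np.eye(4);A[:3,:3]=R.from_euler('ZY',[yawd,pitch_up_d],degrees=True).as_matrix(); A[:3,3]=np.array(lip)-A[:3,:3]@np.array([-.05,0,0]); return A
E
python3 - <<'E'
from plan import *
seq([(n,tcp_for(scoop_w((x,-.302,z),0,p))) for n,x,z,p in [('hover',.44,.125,16),('a',.44,.095,8),('b',.44,.08,0),('c',.44,.065,-10),('d',.436,.052,-20),('e',.434,.045,-30),('f',.432,.04,-40)]])
E
```

```text
hover d [  2.064 -31.792  -6.791] rot [ 0.002 -0.003  0.103]
a d [-0.427  0.    -1.611] rot [ 0.   -0.14  0.  ]
b d [-0.616  0.    -0.184] rot [ 0.   -0.14  0.  ]
c d [-1.017  0.     0.003] rot [ 0.    -0.175  0.   ]
d d [-1.663  0.     0.004] rot [ 0.    -0.175  0.   ]
e d [-1.67   0.     0.365] rot [ 0.    -0.175  0.   ]
f d [-1.833  0.     0.293] rot [ 0.    -0.175  0.   ]
```

send_rows([
  [[0,-0.5,0,0,0,0],[0.1,-1,0,0,0,0.008],[0.15,-1.6,0,0,0,0.008],[0.15,-2,0,0,0,0.008],[0.15,-2.2,0,0,0,0.008],[0.15,-2.2,0,0,0,0.008],[0.15,-2.2,0,0,0,0.008],[0.15,-2.2,0,0,0,0.008],[0.15,-2.2,0,0,0,0.008],[0.15,-2.2,0,0,0,0.008],[0.15,-2.2,0,0,0,0.008],[0.15,-2.2,0,0,0,0.008]],
])

```text
time: 32.93
tool_pos: [0.5368, -0.2115, 0.2168]
tool_rot: [-0.422, -0.43, -0.561, 0.568]
contact_force: [-0.2, 0.2, -1.6]
gripper_width: 0.16
```

send_rows([
  [[0.15,-2.1,-0.4,0,0,0.008],[0.15,-2,-0.8,0,0,0.007],[0.15,-1.8,-1,0,0,0],[0.1,-1.4,-1.2,0,0,0],[0,-1,-1.2,0,0,0],[0,-0.5,-1.2,0,0,0],[0,-0.2,-0.8,0,0,0],[0,0,-0.2,0,0,0],[0,0,0,0,0,0]],
])

```text
time: 33.68
tool_pos: [0.5423, -0.2986, 0.1481]
tool_rot: [0.426, 0.426, 0.565, -0.564]
contact_force: [0.6, 0.7, -1.8]
gripper_width: 0.16
```

```bash
python3 - <<'E'
from plan import *
snap('wrist','w20');snap('side','s20')
a=cv2.imread('pics/s20.png')[260:440,230:470]; b=cv2.imread('pics/w20.png'); 
cv2.imwrite('pics/m20.png',np.hstack([cv2.resize(a,(400,300),interpolation=2),cv2.resize(b,(400,300),interpolation=2)]))
Ts=now_scoop();print(tow([-.05,0,0],Ts)); print(R.from_matrix(Ts[:3,:3]).as_euler('ZYX',degrees=True))
seq([(n,tcp_for(scoop_w((x,-.302,z),0,p))) for n,x,z,p in [('hover',.44,.125,16),('a',.44,.095,8),('b',.44,.08,0),('c',.44,.065,-10),('d',.436,.052,-20),('e',.434,.045,-30),('f',.432,.04,-40)]])
E
```

```text
[ 0.442 -0.301  0.127]
[ 0.025 16.061 -0.119]
hover d [-0.175 -0.147 -0.142] rot [ 0.002 -0.001 -0.001]
a d [-0.427  0.    -1.611] rot [ 0.   -0.14  0.  ]
b d [-0.616  0.    -0.184] rot [ 0.   -0.14  0.  ]
c d [-1.017  0.     0.003] rot [ 0.    -0.175  0.   ]
d d [-1.663  0.     0.004] rot [ 0.    -0.175  0.   ]
e d [-1.67   0.     0.365] rot [ 0.    -0.175  0.   ]
f d [-1.833  0.     0.293] rot [ 0.    -0.175  0.   ]
```

View pics/m20.png

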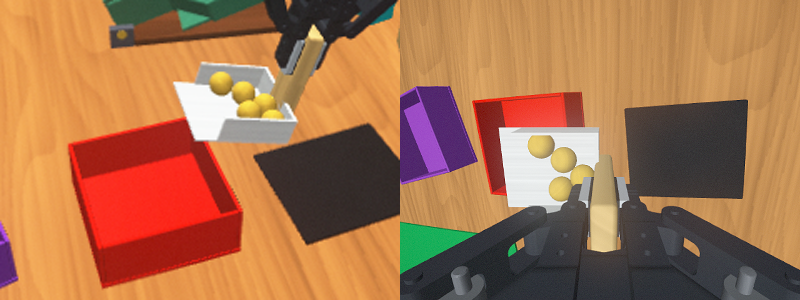

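send_rows([
  [[-0.3,-0.1,-0.9,0,-0.07,0],[-0.3,0,-0.8,0,-0.07,0],[-0.3,0,-0.1,0,-0.07,0],[-0.3,0,-0.1,0,-0.07,0],[-0.35,0,0,0,-0.06,0],[-0.35,0,0,0,-0.06,0],[-0.35,0,0,0,-0.055,0],[-0.5,0,0,0,-0.055,0],[-0.6,0,0,0,-0.06,0],[-0.6,0,0,0,-0.06,0],[0,0,0,0,0,0],[0,0,0,0,0,0]],
])

```text
time: 34.78
tool_pos: [0.503, -0.3006, 0.1314]
tool_rot: [0.581, 0.58, 0.403, -0.405]
contact_force: [-0.4, 0.4, -1.5]
gripper_width: 0.158
```

send_rows([
  [[-0.55,0,0.12,0,-0.06,0],[-0.55,0,0.12,0,-0.06,0],[-0.55,0,0.12,0,-0.055,0],[-0.6,0,0.1,0,-0.06,0],[-0.6,0,0.1,0,-0.06,0],[-0.6,0,0.1,0,-0.055,0],[0,0,0,0,0,0],[0,0,0,0,0,0],[0,0,0,0,0,0],[0,0,0,0,0,0],[0,0,0,0,0,0]],
])

```text
time: 35.7
tool_pos: [0.4697, -0.3008, 0.138]
tool_rot: [0.642, 0.641, 0.297, -0.297]
contact_force: [-0.3, -0.2, -0.5]
gripper_width: 0.156
```

```bash
python3 - <<'E'
from plan import *
snap('wrist','w21');snap('side','s21');snap('top','t21')
a=cv2.imread('pics/s21.png')[260:440,230:470]; b=cv2.imread('pics/w21.png'); 
cv2.imwrite('pics/m21.png',np.hstack([cv2.resize(a,(400,300),interpolation=2),cv2.resize(b,(400,300),interpolation=2)]))
Ts=now_scoop();print(tow([-.05,0,0],Ts)); print(R.from_matrix(Ts[:3,:3]).as_euler('ZYX',degrees=True))
E
```

```text
[ 0.432 -0.302  0.04 ]
[  0.022 -40.051  -0.1  ]
```

View pics/m21.png

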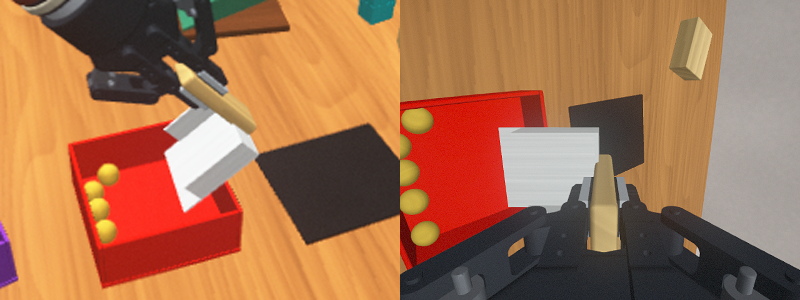

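Beads are in the tub (about five against the left wall). I'm raising the scoop clear and measuring the empty mat.

send_rows([
  [[0.3,0,1,0,0,0],[0.5,0,1.5,0,0.02,0],[0.8,0,1.5,0,0.06,0],[1,0,1.5,0,0.07,0],[1,0,1.5,0,0.07,0],[1,0,1,0,0.08,0],[1,0,0.5,0,0.08,0],[1,0,0,0,0.08,0],[1.5,0,0,0,0.08,0],[2,0,0,0,0.08,0],[2,0,0,0,0.08,0],[0,0,0,0,0,0]],
])

```text
time: 36.85
tool_pos: [0.5945, -0.2998, 0.2202]
tool_rot: [0.501, 0.5, 0.5, -0.499]
contact_force: [-0.7, -0.1, -2.1]
gripper_width: 0.159
```

```bash
python3 - <<'E'
from plan import *
for cam,f,roi in [('top','t9',(430,145,530,235)),('side','s9',(375,325,500,415))]:
    im=cv2.imread(f'pics/{f}.png'); x0,y0,x1,y1=roi; g=im[y0:y1,x0:x1].max(2); m=(g<75).astype(np.uint8)
    n,l,s,c=cv2.connectedComponentsWithStats(m); k=1+np.argmax(s[1:,4]); cnt=cv2.findContours((l==k).astype(np.uint8),0,2)[0]; cnt=max(cnt,key=cv2.contourArea)
    pts=np.array([onz((p[0][0]+x0,p[0][1]+y0),cam,.004)[:2] for p in cnt]); r=cv2.minAreaRect((pts*1000).astype(np.float32)); print(cam,s[k,4],r)
snap('wrist','w22');snap('side','s22');snap('top','t22')
a=cv2.imread('pics/s22.png')[300:440,250:390]; b=cv2.imread('pics/t22.png')[235:330,430:530]
cv2.imwrite('pics/m22.png',np.hstack([cv2.resize(a,(400,400),interpolation=2),cv2.resize(b,(400,400),interpolation=2)]))
Ts=now_scoop();print(Ts[:3,3]); print(R.from_matrix(Ts[:3,:3]).as_euler('ZYX',degrees=True))
for c in ('side','top'):
  for d in manip.landmark_of('bead0',c): print(c,tow(d['centre'],camT(c)),d['confidence'])
E
```

```text
top 3757 ((601.7455444335938, -306.116455078125), (138.5583038330078, 117.89262390136719), 5.762878894805908)
side 4417 ((600.8970336914062, -308.3901672363281), (137.97695922851562, 117.98529815673828), 5.531094074249268)
[ 0.549 -0.302  0.171]
[-0.015  0.046 -0.085]
side [ 0.356 -0.3    0.016] 0.56
side [ 0.361 -0.325  0.015] 0.53
side [ 0.376 -0.256  0.013] 0.49
side [ 0.356 -0.274  0.014] 0.4
top [ 0.363 -0.359  0.01 ] 0.6
top [0.438 0.028 0.021] 0.41
```

View pics/m22.png

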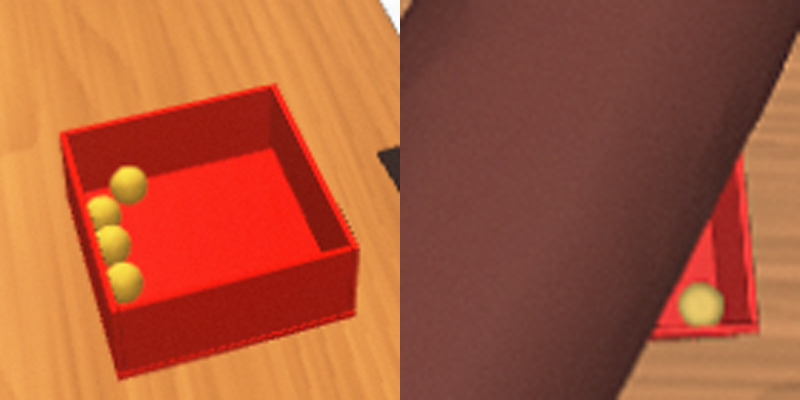

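```bash
python3 - <<'E'
from plan import *
def lev(x,y,z,yaw):
    A=np.eye(4);A[:3,:3]=R.from_euler('z',yaw,degrees=True).as_matrix();A[:3,3]=[x,y,z];return A
seq([('above',tcp_for(lev(.601,-.3055,.03,5.5))),('down',tcp_for(lev(.601,-.3055,.006,5.5)))])
E
```

```text
above d [  5.252   0.067 -14.233] rot [0.002 0.    0.097]
down d [ 0.   0.  -2.4] rot [0. 0. 0.]
```

send_rows([
  [[1,0,-0.5,0,0,0.02],[1.3,0,-1,0,0,0.02],[1.3,0.07,-1.7,0,0,0.02],[1.1,0,-2,0,0,0.02],[0.55,0,-2,0,0,0.017],[0,0,-2,0,0,0],[0,0,-2,0,0,0],[0,0,-1.7,0,0,0],[0,0,-1.3,0,0,0],[0,0,0,0,0,0],[0,0,0,0,0,0]],
])

```text
time: 38.02
tool_pos: [0.6417, -0.2999, 0.0798]
tool_rot: [0.524, 0.476, 0.522, -0.475]
contact_force: [-0.2, -0.6, -1.4]
gripper_width: 0.156
```

```bash
python3 - <<'E'
from plan import *
def lev(x,y,z,yaw):
    A=np.eye(4);A[:3,:3]=R.from_euler('z',yaw,degrees=True).as_matrix();A[:3,3]=[x,y,z];return A
seq([('down',tcp_for(lev(.601,-.3055,.005,5.5)))]); print(manip.state()['contact_force'])
E
```

```text
down d [-0.004 -0.018 -2.414] rot [ 0.001 -0.001 -0.   ]
[-0.162 -0.556 -1.358]
```

send_rows([
  [[0,0,-0.8,0,0,0],[0,0,-0.7,0,0,0],[0,0,-0.5,0,0,0],[0,0,-0.3,0,0,0],[0,0,-0.1,0,0,0],[0,0,0,0,0,0],[0,0,0,0,0,0]],
])

```text
time: 38.6
tool_pos: [0.6424, -0.3, 0.0563]
tool_rot: [0.525, 0.476, 0.522, -0.475]
contact_force: [-0.8, 0.8, -1.8]
gripper_width: 0.153
```

send_rows([
  [[0,0,-0.08,0,0,0],[0,0,0,0,0,0],[0,0,0,0,0,0]],
])

```text
time: 38.85
tool_pos: [0.6424, -0.3, 0.0555]
tool_rot: [0.525, 0.476, 0.522, -0.475]
contact_force: [-0.1, -1.4, -1.8]
gripper_width: 0.153
```

send_rows([
  [[0,0,-0.1,0,0,0],[0,0,0,0,0,0],[0,0,0,0,0,0]],
])

```text
time: 39.1
tool_pos: [0.6426, -0.3001, 0.0548]
tool_rot: [0.525, 0.476, 0.522, -0.475]
contact_force: [1.0, -1.2, 0.6]
gripper_width: 0.157
```

send_rows([
  [[0,0,-0.03,0,0,0],[0,0,0,0,0,0],[0,0,0,0,0,0],[0,0,0,0,0,0],[0,0,0,0,0,0],[0,0,0.5,0,0,0],[0,0,1,0,0,0],[0,0,2,0,0,0],[0,0,3,0,0,0],[0,0,3,0,0,0],[0,0,3,0,0,0],[0,0,2,0,0,0]],
], fingers=0.4)

```text
time: 40.1
tool_pos: [0.6435, -0.3006, 0.2045]
tool_rot: [0.527, 0.476, 0.52, -0.474]
contact_force: [1.1, -1.4, 0.8]
gripper_width: 0.6
```

```bash
python3 - <<'E'
from plan import *
st,_=snap('wrist','w23');snap('side','s23')
print(T_tool(st))
for c in ('side','wrist'):
  for d in manip.landmark_of('scoop',c): print(c,tow(d['centre'],camT(c,st)),d['confidence'])
for d in manip.landmark_of('tray_handle','side'): print('h',tow(d['centre'],camT('side')),d['confidence'])
E
```

```text
[[ 0.009  0.995  0.096  0.644]
 [-0.004  0.097 -0.995 -0.301]
 [-1.     0.008  0.005  0.205]
 [ 0.     0.     0.     1.   ]]
side [ 0.601 -0.308  0.004] 0.78
wrist [ 0.601 -0.31   0.005] 0.8
h [0.642 0.002 0.156] 0.69
h [ 0.361 -0.321  0.014] 0.55
```

View pics/s23.png

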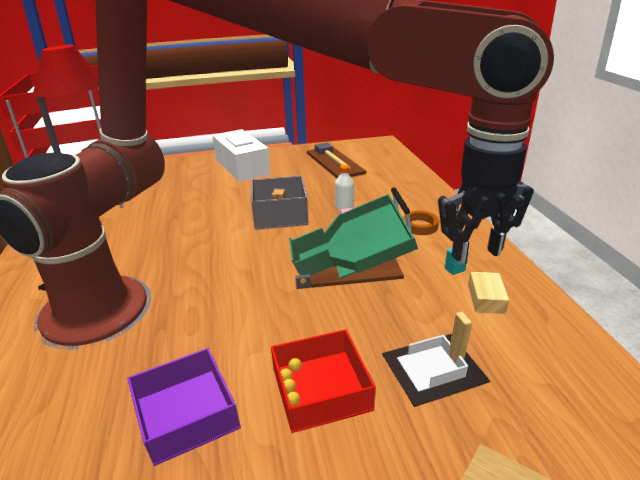

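```bash
python3 - <<'E'
from plan import *
G=np.eye(4);G[:3,:3]=np.array([[0.3546,0.9283,-0.1119],[-0.0421,-0.1038,-0.9937],[-0.9341,0.3571,0.0023]])
u,_,v=np.linalg.svd(G[:3,:3]);G[:3,:3]=u@v;G[:3,3]=[.6519,.0061,.1458]; np.save('G.npy',G)
H=G.copy(); H[:3,3]-=G[:3,0]*.07
seq([('hover',H),('grasp',G)])
E
```

```text
hover d [-1.486 30.874  1.266] rot [-0.004 -0.363 -0.206]
grasp d [ 2.482 -0.295 -6.538] rot [0. 0. 0.]
```

send_rows([
  [[0,1,2,0,0,0],[0,2.5,2,0,0,0],[0,3,1,0,-0.03,-0.02],[0,3,0,0,-0.04,-0.02],[-0.2,3,0,0,-0.04,-0.02],[-0.2,3,0,0,-0.04,-0.02],[-0.2,3,0,0,-0.04,-0.02],[-0.2,3,0,0,-0.04,-0.02],[-0.2,3,0,0,-0.04,-0.02],[-0.2,3,0,-0.002,-0.04,-0.03],[-0.2,2.3,0,-0.002,-0.04,-0.03],[0,0,0,0,0,0]],
])

```text
time: 41.35
tool_pos: [0.6257, 0.0024, 0.2455]
tool_rot: [0.559, 0.598, 0.375, -0.436]
contact_force: [-1.0, -0.4, -0.3]
gripper_width: 0.598
```

```bash
python3 - <<'E'
from plan import *
st,_=snap('wrist','w24')
for d in manip.landmark_of('tray_handle','wrist'): print('h',tow(d['centre'],camT('wrist',st)),d['confidence'])
G=np.load('G.npy');H=G.copy(); H[:3,3]-=G[:3,0]*.07
seq([('hover',H),('grasp',G)])
E
```

```text
h [0.649 0.005 0.156] 0.94
hover d [-0.001  1.001 -3.553] rot [ 0.002 -0.016 -0.008]
grasp d [ 2.482 -0.295 -6.538] rot [0. 0. 0.]
```

View pics/w24.png

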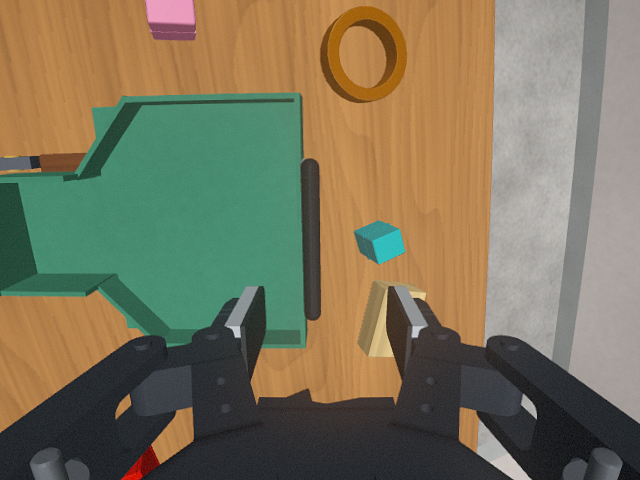

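send_rows([
  [[0,0.5,-1.8,0,-0.008,-0.004],[0,0.5,-1.8,0,-0.008,-0.004],[0.5,-0.06,-1.3,0,0,0],[0.7,-0.08,-1.8,0,0,0],[0.7,-0.08,-1.8,0,0,0],[0.4,-0.04,-1.1,0,0,0],[0.2,-0.02,-0.55,0,0,0],[0,0,0,0,0,0],[0,0,0,0,0,0]],
])

```text
time: 42.2
tool_pos: [0.6536, 0.0048, 0.1476]
tool_rot: [0.561, 0.604, 0.365, -0.434]
contact_force: [0.6, -0.9, 0.7]
gripper_width: 0.602
```

```bash
python3 - <<'E'
from plan import *
st,_=snap('wrist','w25')
seq([('grasp',np.load('G.npy'))])
E
```

```text
grasp d [-0.203  0.122 -0.274] rot [0.003 0.005 0.002]
```

View pics/w25.png

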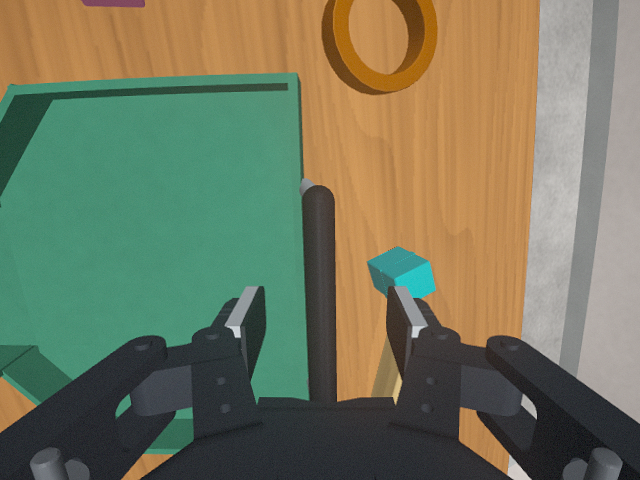

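send_rows([
  [[-0.2,0.1,-0.2,0,0.004,0],[0,0,0,0,0,0],[0,0,0,0,0,0]],
])

```text
time: 42.5
tool_pos: [0.6515, 0.0064, 0.1464]
tool_rot: [0.56, 0.603, 0.366, -0.434]
contact_force: [0.4, -0.4, 0.4]
gripper_width: 0.596
```

send_rows([
  [[0,0,0,0,0,0],[0,0,0,0,0,0],[0,0,0,0,0,0],[0,0,0,0,0,0],[0,0,0,0,0,0],[0,0,0,0,0,0],[0,0,0,0,0,0],[0,0,0,0,0,0]],
], fingers=1)

```text
time: 43.17
tool_pos: [0.652, 0.0062, 0.1462]
tool_rot: [0.56, 0.603, 0.366, -0.434]
contact_force: [4.0, -0.1, 0.8]
gripper_width: 0.113
```

send_rows([
  [[0.16,-0.02,-0.33,0.0017,0.0149,0],[0.16,-0.02,-0.33,0.0017,0.0149,0],[0.16,-0.02,-0.33,0.0017,0.0149,0],[0.16,-0.02,-0.33,0.0017,0.0149,0],[0.17,-0.02,-0.34,0.0017,0.0149,0],[0.17,-0.02,-0.34,0.0017,0.0149,0],[0.17,-0.02,-0.34,0.0017,0.0149,0],[0.17,-0.02,-0.34,0.0017,0.0149,0]],
])

```text
time: 43.83
tool_pos: [0.6654, 0.005, 0.1197]
tool_rot: [0.533, 0.58, 0.402, -0.467]
contact_force: [0.5, 0.7, 6.1]
gripper_width: 0.118
```

send_rows([
  [[0.13,-0.02,-0.35,0.0017,0.0149,0],[0.13,-0.02,-0.35,0.0017,0.0149,0],[0.13,-0.02,-0.35,0.0017,0.0149,0],[0.13,-0.02,-0.35,0.0017,0.0149,0],[0.12,-0.01,-0.36,0.0017,0.0149,0],[0.12,-0.01,-0.36,0.0017,0.0149,0],[0.12,-0.01,-0.35,0.0017,0.0149,0],[0.12,-0.01,-0.35,0.0017,0.0149,0]],
])

```text
time: 44.5
tool_pos: [0.6756, 0.004, 0.0915]
tool_rot: [0.504, 0.555, 0.436, -0.498]
contact_force: [2.4, 2.5, 5.3]
gripper_width: 0.113
```

send_rows([
  [[0.08,-0.01,-0.37,0.0017,0.0149,0],[0.08,-0.01,-0.37,0.0017,0.0149,0],[0.08,-0.01,-0.37,0.0017,0.0149,0],[0.08,-0.01,-0.37,0.0017,0.0149,0],[0.08,-0.01,-0.37,0.0017,0.0149,0],[0.08,-0.01,-0.37,0.0017,0.0149,0],[0,0,0,0,0,0]],
])

```text
time: 45.08
tool_pos: [0.6812, 0.0035, 0.0687]
tool_rot: [0.482, 0.535, 0.46, -0.519]
contact_force: [6.4, 3.9, 1.4]
gripper_width: 0.112
```

send_rows([
  [[0.06,-0.01,-0.37,0.0017,0.0149,0],[0.05,-0.01,-0.37,0.001,0.008,0],[0,0,0,0,0,0]],
])

```text
time: 45.33
tool_pos: [0.6825, 0.0034, 0.062]
tool_rot: [0.476, 0.53, 0.466, -0.524]
contact_force: [5.0, 3.7, 4.1]
gripper_width: 0.115
```

send_rows([
  [[0,0,-0.2,0,0,0],[0,0,0,0,0,0]],
])

```text
time: 45.5
tool_pos: [0.6826, 0.0034, 0.0619]
tool_rot: [0.476, 0.53, 0.466, -0.524]
contact_force: [0.5, 3.7, 12.2]
gripper_width: 0.115
```

send_rows([
  [[0,0,-0.15,0,0,0],[0,0,0,0,0,0]],
])

```text
time: 45.67
tool_pos: [0.6826, 0.0034, 0.0619]
tool_rot: [0.476, 0.53, 0.466, -0.524]
contact_force: [-3.0, 4.3, 18.2]
gripper_width: 0.114
```

The tray is on its level stop: the z reading doesn't change while the force rises. I'm unloading, releasing and retreating.

send_rows([
  [[0,0,0.25,0,0,0],[0,0,0,0,0,0]],
])

```text
time: 45.83
tool_pos: [0.6825, 0.0034, 0.062]
tool_rot: [0.476, 0.53, 0.466, -0.524]
contact_force: [4.2, 3.3, 6.5]
gripper_width: 0.116
```

send_rows([
  [[0,0,0,0,0,0],[0,0,0,0,0,0],[0,0,0,0,0,0],[0,0,0,0,0,0],[0,0,0.5,0,0,0],[0,0,1.5,0,0,0],[0,0,2.5,0,0,0],[0,0,3,0,0,0],[0,0,3,0,0,0],[-1,0,3,0,0,0],[-1,0,3,0,0,0],[0,0,0,0,0,0]],
], fingers=0.4)

```text
time: 46.83
tool_pos: [0.6631, 0.0023, 0.2357]
tool_rot: [0.479, 0.532, 0.463, -0.522]
contact_force: [1.6, 0.2, 1.3]
gripper_width: 0.597
```

```bash
python3 - <<'E'
from plan import *
st,_=snap('wrist','w27');snap('side','s27');snap('top','t27')
for q in ['tray_handle','tray_low','scoop','mat','bead0','chunk0','glue','tape','block']:
  for c in ('side','top'):
    for d in manip.landmark_of(q,c):
      if d['confidence']>.4: print(q,c,tow(d['centre'],camT(c)),round(d['confidence'],2))
print(manip.state()['time'])
E
```

```text
tray_handle side [0.68  0.001 0.072] 0.81
tray_low side [0.434 0.025 0.019] 0.68
tray_low side [ 0.779 -0.156  0.   ] 0.62
scoop side [ 0.601 -0.308  0.003] 0.87
scoop top [ 0.6   -0.307  0.003] 0.98
mat side [0.433 0.024 0.02 ] 0.68
bead0 side [ 0.364 -0.323  0.013] 0.66
bead0 side [ 0.356 -0.276  0.014] 0.63
bead0 side [ 0.357 -0.299  0.017] 0.58
bead0 side [ 0.371 -0.259  0.013] 0.52
bead0 top [ 0.354 -0.276  0.012] 0.68
bead0 top [ 0.377 -0.255  0.019] 0.62
bead0 top [ 0.361 -0.296  0.016] 0.43
bead0 top [ 0.362 -0.325  0.015] 0.43
chunk0 side [0.765 0.148 0.001] 0.73
chunk0 side [ 0.585  0.18  -0.002] 0.69
chunk0 side [ 0.76  -0.055  0.001] 0.69
chunk0 side [0.427 0.333 0.002] 0.58
chunk0 top [0.431 0.26  0.006] 0.78
chunk0 top [0.434 0.332 0.001] 0.62
chunk0 top [0.583 0.178 0.002] 0.58
chunk0 top [ 0.766 -0.058  0.003] 0.51
glue side [ 0.61   0.305 -0.   ] 0.73
glue top [ 0.61   0.304 -0.003] 0.56
tape side [ 0.763  0.144 -0.002] 0.85
tape side [0.679 0.    0.075] 0.58
tape side [ 0.427  0.302 -0.001] 0.45
tape side [ 0.372 -0.256  0.016] 0.45
tape top [0.764 0.147 0.003] 0.65
block side [ 0.779 -0.156 -0.   ] 0.74
block side [ 0.376 -0.259  0.014] 0.49
block top [ 0.781 -0.163  0.001] 0.95
block top [ 0.408 -0.303  0.   ] 0.42
47.8833
```

View pics/t27.png

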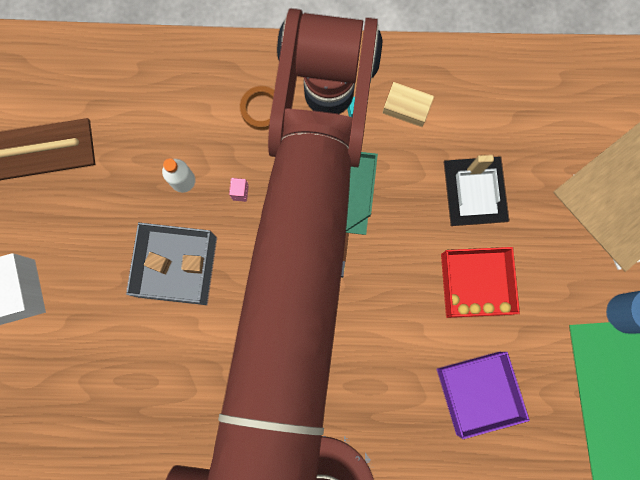

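View pics/s27.png

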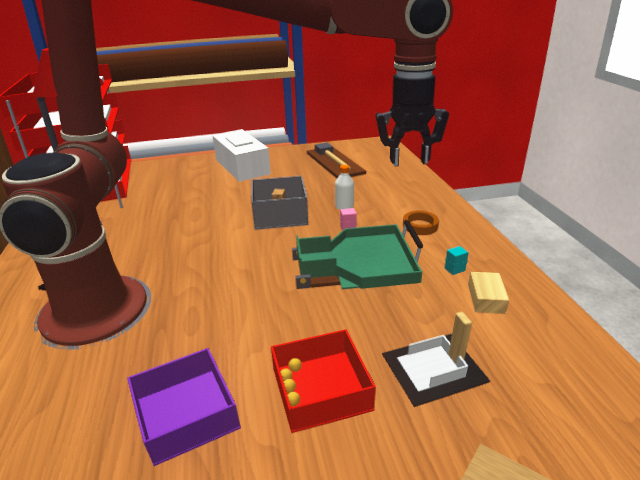

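The final views show:
- five beads along the bottom wall of the red tub, at (455–505, 300–309) in the top picture
- two chunks in the grey bin, at (157,263) and (192,263)
- the tray level
- the scoop upright on the mat, at (477,190)
- the bottle, tape and block where they started

I'm handing in.

```bash
python3 - <<'E'
from h import *
print(manip.job_done())
E
```

```text
the job is handed in; nothing more can be done
None
```

The job is handed in, and by my last checks every part of it was done in the order asked. It took about 48 s of the 200 s allowed.

- **Cork offcuts:** two were present, and both went into the grey bin before anything else. The last top picture shows both there.
- **Tray tilt:** I lifted the tray by its handle to about 20°. All five beads present ran to the narrow end, and the handle position showed the tilt held until I lowered it.
- **Beads:** I gathered them with the scoop in one pass and tipped them into the red tub; the fingers never touched them. The last top picture shows all five in the tub.
- **Scoop:** it stands upright on the mat at about (0.601, -0.308), against a mat centre of about (0.601, -0.307).
- **Tray level:** I lowered it onto its level stop. The downward force rose to 18 N with no further movement, and the handle is back at its starting height.
- **Left alone:** the bottle, tape and block read the same positions as at the start, to within a few millimetres. The pink and turquoise look-alikes were not touched.

**Where checks disagreed:** the networks listed only four beads per view at the end. The fifth is hidden behind the near tub wall in the side view, but shows in the top picture. The top and side cameras also disagreed by about 3 mm on the tray's position; I used a middle value and checked it with the wrist camera.

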